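# Set the length stop past its slack and seat a stem against it

## Robot

A 6-joint arm with a two-finger parallel gripper is mounted at the origin on the work surface. World frame = base frame: x ahead of the robot, y to its left, z up, the work surface at z = 0. Lengths are in mm, angles in degrees, forces in N, time in s.
With the tool pointing down it reaches from about 300 to 850 mm from the base axis. Payload 4.2 kg.
Tool frame: the origin (TCP) lies midway between the tips of the shut fingers; the grasp point (between the pads) lies 19 mm behind it; y points along the fingers, z is the direction in which the jaws open and shut, and the axes are right-handed (so a half turn about y gives the same grasp; the last joint's range is limited). The gripper opens to 91 mm and grips with 3 to 60 N. Pads are 32 mm wide; open, the fingers measure 118 mm over their backs; the gripper's body (76 mm by 178 mm) begins 60 mm behind the grasp point.
Start: joints at [68.698, 18.312, 89.639, -0, 72.044, -1.146], TCP at [198.141, 539.799, 213.976] pointing down, gripper open.
Joint ranges: [-177.97, 177.97], [-48.28, 115.42], [12.27, 149.76], [-77.06, 257.06], [2.81, 150.46], [-146.56, 146.56]. Speed limits (degrees/s): [147.25, 147.25, 180, 180, 180, 180].

## Interface

Orientations are given as [roll, pitch, yaw] about the fixed x, y, z axes, in that order (R = Rz(yaw) Ry(pitch) Rx(roll)).
In Python, from workcell import env gives the robot as it stands.
- The arm moves only by the shell command python3 -m handwheel 'ROWS' [FORCE]. ROWS is JSON, a list of rows, each a list of 3 entries, a list of its own where there are three numbers: the opening, from 0 (shut) to 1 (fully open), then the shift along the tool's x, y, z in mm, then the turn, a rotation vector about the tool's x, y, z in degrees. A call has exactly 10 rows; each row shifts and turns the commanded pose from where the row before left it, along the tool's axes as they then stand; what a row does not reach is not made up. A row lasts 1/12 s, in which the tool goes at most 41.7 mm and 7.16 degrees, less where a joint would pass 70% of its speed; a pose out of reach is approached as far as the arm can. A call is refused whole if a number of a shift passes 41.7 or a number of a turn 7.16, either way. A call with a gripper value outside its range is refused whole. The fingers move at their own pace and stop on an object; FORCE is the grip in N (left out, the last holds). Time passes only in rows, so rows that do not move let the fingers close, or fill a call up. It gives the time, the measured TCP pose, the force and the opening at its end, in the units of the state.
- env.state(): the state, without advancing time (a new reading comes with each control period).
- env.grab_frame(name): name is "scene" or "top"; returns the picture (400x640x3 uint8, red, green, blue); there is no depth.
- env.camera_info(name): a dict with "fx", "fy", "cx", "cy" (pixels), "camera_from_world" (4x4, takes a point from world to camera coordinates). Camera axes: x right, y down, z forward; pixel columns grow to the right and rows downward; lengths in mm; the calibration is good to about 2 mm. A picture is of the moment at which its call begins. camera_info takes no time and is no camera call.
- env.job_done(): hands the job in, once; it reports no verdict.
Trained networks look in the newest picture that a camera, given by its name, has taken for a name from the list of things; names that differ only in an ending like _2 or _b are one class to them, and where a whole thing is asked for, a point or a joint stands for the part that bears it (a point fixed in the world has none). Each returns a list of dicts, best first, with "p" (0 to 1); they miss things now and then, are a little off and sometimes report something else, mostly with a low value. They report only what shows in the picture. A call takes as long as a camera call.
- env.masks_of(camera, label): "region" (400x640 bool, what is visible of it) and "location" ([column, row] in pixels, amid what is visible of it).
The state is a dict: "time_s": time; "qpos": joint angles; "qvel": joint speeds; "effort": joint torques, N m; "ee_pos": TCP position; "ee_rot": TCP orientation; "force": force on the tool from outside, world axes, zero at the start; "torque": the same for the moment, N m; "gripper_width": finger opening in mm.
Only numpy, scipy, OpenCV 4.12 (cv2) and the standard library are available. Lean on these libraries where they do the work, as an engineer would, in place of code of your own. Each camera call takes 0.05 s, during which the arm holds its last target.

## Task

Set the screw-driven length stop of the bench fixture to the index flag clamped on its scale: the nut is worn, so wind the stop back a good 2 mm or more past the flag and finish on a forward turn with the two pointers in line. Then slide the steel stem along its vee and press it home against the stop with about 12 N, never over 20 N. The stop must still stand at the flag, with the stem lying in the vee against it, and the loose tools and parts around are left alone.

Things in the scene. Friction and masses are not known exactly. Their poses are not given: they have to be found in the camera images.
- bed: Grey fixture bed, 110 mm wide (x), 300 mm long (y), bolted down. Origin: centre of its underside, on the bench; y runs along the screw from the crank (-y end) to the vee block. Screw, anvil and stem axis are 78 mm above the bench at x = 0. Bearing bracket at y -150 to -128 mm, 70 wide, 106 high. Steel vee block at y -2 to 118 mm, 44 wide, edges 75 high.
- crank_centre (a point): Fixed point on the crank's axis (78 mm above the bench), in the plane of the middle of the handle: the centre of the circle in which the middle of the handle travels. The axes are the bed's; the crank turns about y.
- crank (a joint): Crank angle, rad, many turns free. 0: handle straight up; grows clockwise seen from the handle's end (at the top it moves to the bed's +x). A turn clockwise moves the nut 6 mm along the bed's +y, towards the stem. The nut has about 3 mm (half a turn) of lost motion in the stop, anywhere of which may be open at the start. The screw holds itself; turning takes 2 to 3 N at the handle.
- crank_handle (a point): Middle of the crank's black handle: a free-spinning round sleeve, 15 mm thick, 37 mm long, parallel to the bed's y axis, 32 mm from the crank's axis. It is free all round; the crank arm begins 22 mm from here towards +y. At its lowest it is 46 mm above the bench. It can be pinched across from above and led round the circle.
- stop_pointer (a point): Tip of the small pointer on the +x side of the stop, the dark steel block moved by the screw along the bed's y axis; 48 mm above the bench. With the nut's slack open the stop slides at 2 to 3 N; travel 24 mm either way from pointer at bed y -30 mm. The stop's anvil, a round screw button 18 mm wide facing the stem, stands 14 to 30 mm further along +y than the pointer: not measured, to be felt.
- flag_tip (a point): Tip of the index flag, a small steel rider with a brass thumbscrew fixed on the scale rail, pointing at the stop's pointer (2 mm apart across the bed). The stop is set when both tips are level along the bed's y axis. At the start the stop is 1 to 17 mm too far to the +y side. Axes as the bed's.
- stem_mid (a point): Middle of the loose turned steel stem, 106 mm long and about 0.3 kg, lying in the vee along the bed's y axis: a 24 mm round body, 91 mm long, with a 16 mm round neck, 15 mm long, at the end away from the stop. It slides in the vee at 1 to 3 N.
- stem_face (a point): Centre of the stem's flat 24 mm end, which is to meet the anvil of the stop.
- stem_tail (a point): Centre of the end of the stem's neck, 106 mm from stem_face: the place to push, square on, at axis height (3 mm above the vee's edges).
- stem_short: Bystander: short stem, standing, 24 mm across and 50 mm high; origin at its foot.
- stem_flanged: Bystander: flanged stem, standing, 38 mm across and 48 mm high; origin at its foot.
- ring_gauge: Bystander: ring gauge, 54 mm across and 18 mm high, lying; origin at its foot.
- micrometer: Bystander: outside micrometer, lying, about 150 mm long.
- caliper: Bystander: sliding caliper, lying, 220 mm long.
- brush: Bystander: hand brush, lying.
- fitting_tray: Bystander: grey tray, 130 by 190 by 35 mm, with small fittings.

How it is judged:
By the outcome, as a careful person would: the job done as asked, in the order asked, and still so for the second after the job is handed in, with the robot touching nothing.
It also fails if it takes over 72 s, if anything falls off the work surface, if the arm or the gripper's body presses on something with over 40 N, if the wrist force passes 120 N, or if a joint passes its speed limit or range.

## Working session

There is one attempt and no reset: what is moved stays moved. The work goes in short steps, Python scripts to look and compute and a shell command to move; the robot and the scene stay as the last step left them, time stands still between calls to the robot, and variables do not carry over. Pictures are saved under pics/ and viewed, and the job is handed in when it is done.

```bash
ls; mkdir -p pics
python3 - <<'E'
from workcell import env
import cv2,numpy as np
s=env.state();print(s)
for c in("scene","top"):
    im=env.grab_frame(c);cv2.imwrite(f"pics/{c}0.png",im[:,:,::-1])
    i=env.camera_info(c);print(c,i)
E
```

```text
pics
{'time_s': 0.0, 'qpos': array([ 6.86961263e+01,  1.83520685e+01,  8.97066148e+01,  2.39077556e-04,
        7.20422227e+01, -1.14640382e+00]), 'qvel': array([ 0.01867907, -0.0307951 ,  0.00361908,  0.00839296,  0.05122871,
        0.03914539]), 'effort': array([ 9.70841138e-04, -4.12463057e+01, -2.31967145e+01,  7.29157543e-02,
        4.59617155e-02, -1.52434241e-04]), 'ee_pos': array([197.96745745, 539.31556418, 213.11456839]), 'ee_rot': array([-9.01008814e+01,  2.24610140e-03, -2.01575458e+01]), 'force': array([ 0.28555608, -0.30538131,  1.01650441]), 'torque': array([-0.02033603,  0.02131977, -0.00901279]), 'gripper_width': 91.25131447340935}
scene {'fx': 432.69293417565086, 'fy': 432.69293417565086, 'cx': 315.85675158562213, 'cy': 204.56389003555077, 'camera_from_world': array([[-1.22187631e-01,  9.92496704e-01,  4.52499373e-03,
         7.13202923e+01],
       [ 7.74835013e-01,  9.82381493e-02, -6.24483762e-01,
        -3.65276244e+02],
       [-6.20242602e-01, -7.27980676e-02, -7.81024683e-01,
         1.48683148e+03],
       [ 0.00000000e+00,  0.00000000e+00,  0.00000000e+00,
         1.00000000e+00]])}
top {'fx': 375.02769094258656, 'fy': 375.02769094258656, 'cx': 315.72755596727274, 'cy': 197.66592874576105, 'camera_from_world': array([[-9.89285864e-03, -9.99920110e-01, -7.86798987e-03,
        -2.31866019e+01],
       [-9.96110416e-01,  1.05435191e-02, -8.74806990e-02,
         5.55149612e+02],
       [ 8.75566665e-02,  6.97195248e-03, -9.96135142e-01,
         1.11316722e+03],
       [ 0.00000000e+00,  0.00000000e+00,  0.00000000e+00,
         1.00000000e+00]])}
```

View pics/scene0.png

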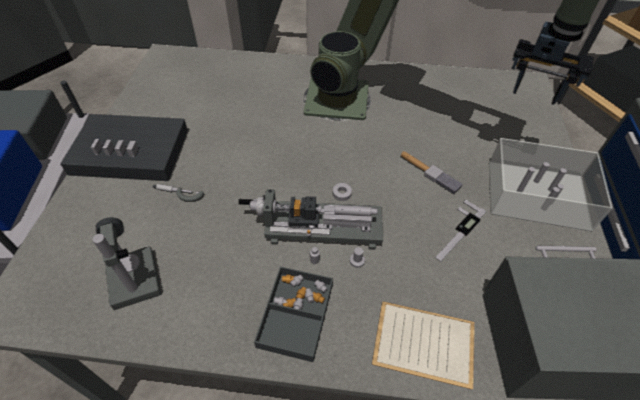

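View pics/top0.png

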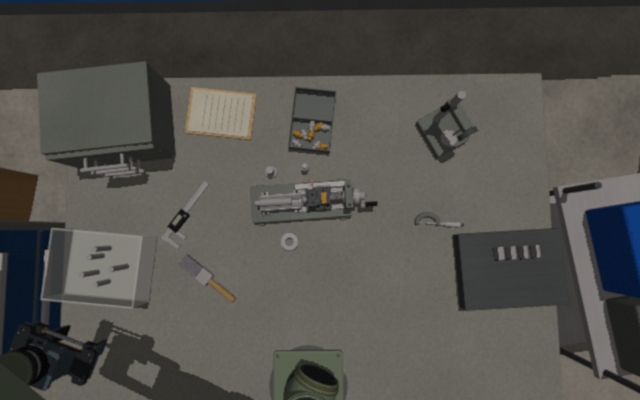

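Run:
```python
from workcell import env
import cv2,numpy as np
names="bed crank crank_handle stop_pointer flag_tip stem_mid stem_face stem_tail".split()
for c in("scene","top"):
    im=env.grab_frame(c)
    for n in names:
        r=env.masks_of(c,n)
        print(c,n,[(round(float(d['p']),2),np.round(d['location'],1).tolist(),int(d['region'].sum())) for d in r[:3]])
    b=(230,170,400,250) if c=="scene" else (240,160,400,240)
    cr=im[b[1]:b[3],b[0]:b[2]]
    cv2.imwrite(f"pics/{c}1.png",cv2.resize(cr,None,fx=4.7,fy=4.7,interpolation=cv2.INTER_CUBIC)[:,:,::-1])
print(env.state()['time_s'])
```

```text
scene bed [(0.9, [310.0, 224.4], 4663), (0.53, [253.8, 204.7], 256)]
scene crank [(0.76, [254.9, 205.4], 264)]
scene crank_handle [(0.49, [255.6, 204.2], 278), (0.38, [343.8, 194.7], 232)]
scene stop_pointer [(0.59, [463.9, 224.2], 664), (0.57, [305.3, 212.4], 761)]
scene flag_tip [(0.69, [340.7, 192.3], 260), (0.4, [254.9, 204.2], 260)]
scene stem_mid [(0.57, [355.5, 211.6], 390)]
scene stem_face [(0.75, [353.7, 207.3], 383)]
scene stem_tail [(0.95, [354.1, 212.0], 432)]
top bed []
top crank [(0.61, [363.4, 198.6], 231), (0.56, [311.2, 200.4], 3782)]
top crank_handle [(0.6, [358.1, 201.4], 283), (0.28, [274.7, 203.3], 315)]
top stop_pointer [(0.94, [318.2, 196.3], 561)]
top flag_tip []
top stem_mid [(0.52, [274.1, 201.1], 310)]
top stem_face [(0.75, [272.6, 201.6], 272)]
top stem_tail [(0.52, [275.4, 200.4], 270)]
1.0
```

View pics/scene1.png

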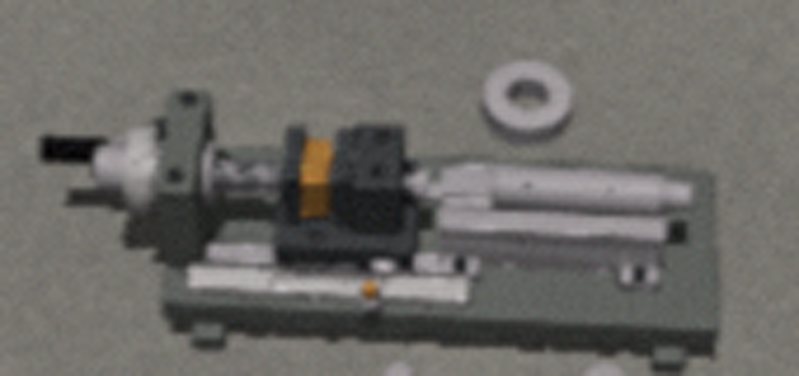

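View pics/top1.png

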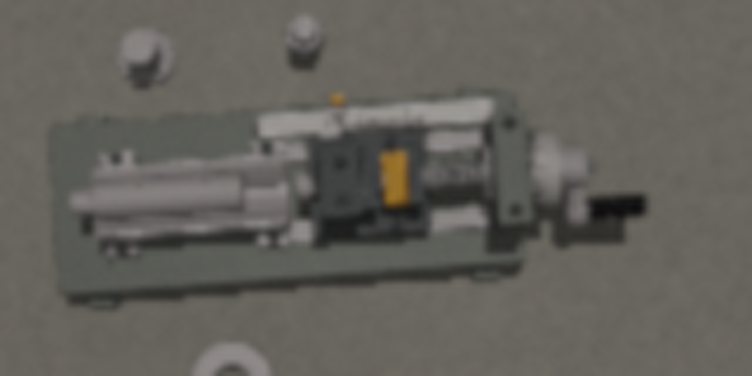

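```bash
cat > h.py <<'E'
from workcell import env
import cv2,numpy as np
def avg(c,n=4): return np.mean([env.grab_frame(c).astype(float) for _ in range(n)],0)
def crop(im,x0,y0,w,h,f,name):
    cr=np.clip(im[y0:y0+h,x0:x0+w],0,255).astype(np.uint8)
    g=cv2.resize(cr,None,fx=f,fy=f,interpolation=cv2.INTER_CUBIC)
    g=cv2.convertScaleAbs(g,alpha=1.4)
    for u in range(-(-x0//10)*10,x0+w,10):
        p=int((u-x0+.5)*f); cv2.line(g,(p,0),(p,6),(255,255,0),1); cv2.putText(g,str(u),(p,16),0,.35,(255,255,0),1)
    for v in range(-(-y0//10)*10,y0+h,10):
        p=int((v-y0+.5)*f); cv2.line(g,(0,p),(6,p),(255,255,0),1); cv2.putText(g,str(v),(8,p),0,.35,(255,255,0),1)
    cv2.imwrite("pics/"+name+".png",g[:,:,::-1])
def proj(c,P):
    i=env.camera_info(c);M=i['camera_from_world'];P=np.atleast_2d(P)
    q=P@M[:3,:3].T+M[:3,3]
    return np.c_[i['fx']*q[:,0]/q[:,2]+i['cx'],i['fy']*q[:,1]/q[:,2]+i['cy']]
def ray(c,u,v,z):
    i=env.camera_info(c);M=i['camera_from_world'];R,t=M[:3,:3],M[:3,3]
    d=R.T@np.array([(u-i['cx'])/i['fx'],(v-i['cy'])/i['fy'],1]);o=-R.T@t
    return o+d*(z-o[2])/d[2]
E
python3 - <<'E'
from h import *
a=avg("scene");np.save("s.npy",a)
crop(a,232,182,80,60,10,"sA");crop(a,305,182,80,60,10,"sB")
a=avg("top");np.save("t.npy",a)
crop(a,305,170,80,60,10,"tA");crop(a,243,172,80,60,10,"tB")
E
```

```text
(no output)
```

View pics/sA.png

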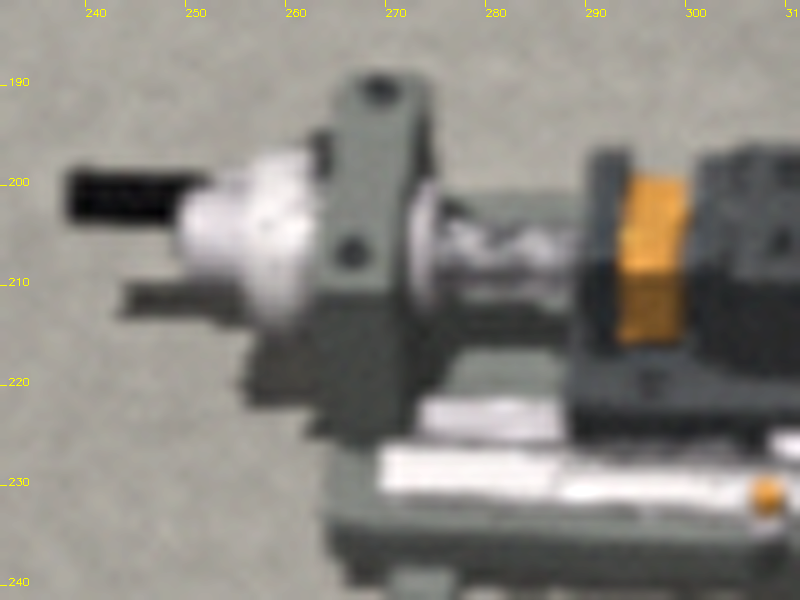

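View pics/sB.png

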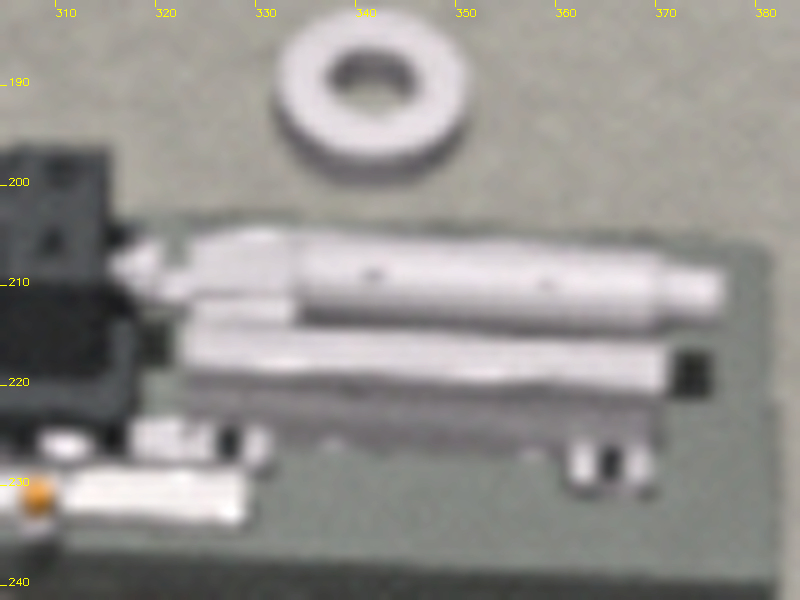

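View pics/tA.png

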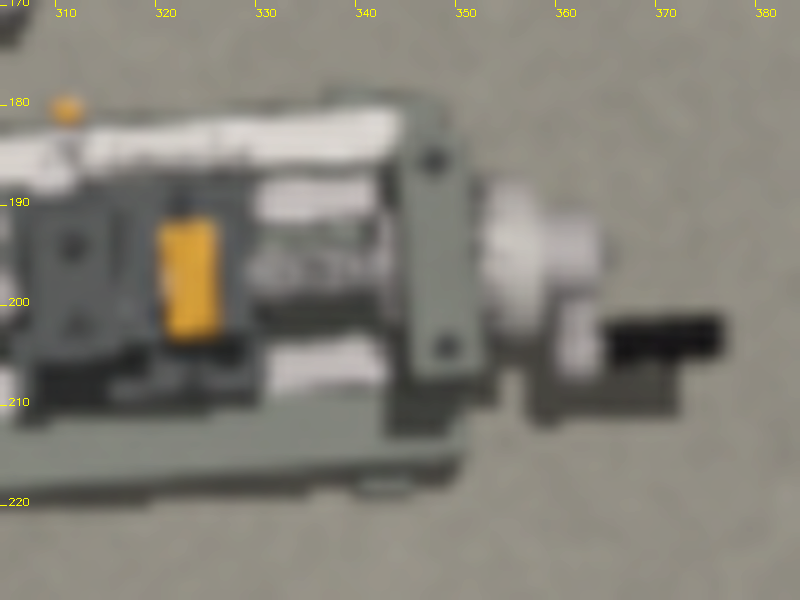

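View pics/tB.png

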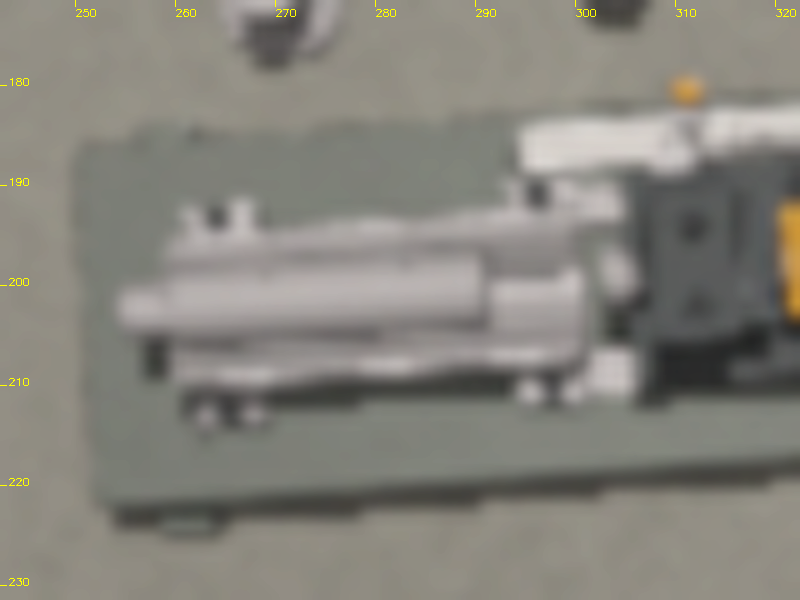

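```bash
cat > fit.py <<'E'
from h import *
from scipy.optimize import least_squares
T=None
obs=[("top",(35,-128,106),(344,180)),("top",(-35,-128,106),(345.8,207.3)),("top",(-35,-150,106),(352.8,207)),
("scene",(-35,-128,106),(274,189)),("scene",(-35,-150,106),(265,189)),("scene",(35,-150,106),(263,211.3)),("scene",(35,-128,106),(271.6,211.3)),
("top",(55,150,T),(250,186)),("top",(-55,150,T),(252,222)),("top",(-55,-150,T),(350.5,216)),
("scene",(-55,150,T),(381.7,206.5)),("scene",(55,150,T),(383,240)),("scene",(55,-150,T),(263.7,234.5)),
("scene",(22,-2,75),(322.5,216)),("scene",(22,118,75),(371,219))]
def model(p):
    c,s=np.cos(p[2]),np.sin(p[2]);R=np.array([[c,-s],[s,c]]);out=[]
    for cam,b,_ in obs:
        z=b[2] if b[2] is not None else p[3]
        w=R@np.array(b[:2])+p[:2]
        out.append(proj(cam,[w[0],w[1],z])[0])
    return np.array(out)
if __name__=="__main__":
    uv=np.array([o[2] for o in obs])
    r=least_squares(lambda p:(model(p)-uv).ravel(),[550,0,0,20],x_scale=[10,10,.1,10],loss='soft_l1')
    print(r.x,np.degrees(r.x[2]));print(np.round(model(r.x)-uv,1))
    np.save("bed.npy",r.x)
E
python3 fit.py
```

```text
[5.46966730e+02 1.67632389e+01 6.65105949e-02 3.24310127e+01] 3.8107763818457085
[[-0.4  2.3]
 [-0.1 -0.3]
 [ 0.7 -0.6]
 [ 0.5 -0. ]
 [ 0.8 -0.4]
 [-0.9 -0.8]
 [-0.5 -0.4]
 [-0.2 -0.1]
 [ 0.   0.3]
 [ 1.3 -1.4]
 [-0.4 -0.4]
 [ 0.   0.5]
 [-0.   0.1]
 [ 0.7  0.8]
 [ 0.7  0.1]]
```

Run:
```python
from h import *
from scipy.optimize import least_squares
s=np.load("s.npy");t=np.load("t.npy")
crop(s,292,215,36,24,22,"sC");crop(t,295,172,36,24,22,"tC")
p=np.load("bed.npy");c,sn=np.cos(p[2]),np.sin(p[2]);R=np.array([[c,-sn],[sn,c]])
def tri(a,b):
    r=least_squares(lambda P:np.r_[proj("scene",P)[0]-a,proj("top",P)[0]-b],[550,0,80]);w=r.x
    return w,np.r_[R.T@(w[:2]-p[:2]),w[2]],r.fun
np.set_printoptions(precision=1,suppress=True)
print("handle",tri((244.8,201),(370.7,203.3)))
print("screw",tri((307.9,231.2),(311.2,180.7)))
print("tail end",tri((376.2,210.2),(254.3,202.7)))
```

```text
handle (array([ 533.6, -191. ,   61.8]), array([ -27.2, -206.4,   61.8]), array([ 0.4,  0. ,  0.4, -0.1]))
screw (array([602.9, -17.1,  54.9]), array([ 53.6, -37.5,  54.9]), array([ 0.3, -0. ,  0.3, -0. ]))
tail end (array([537.2, 146.4,  82.3]), array([ -1.1, 130. ,  82.3]), array([ 0.4, -0. ,  0.4, -0. ]))
```

View pics/sC.png

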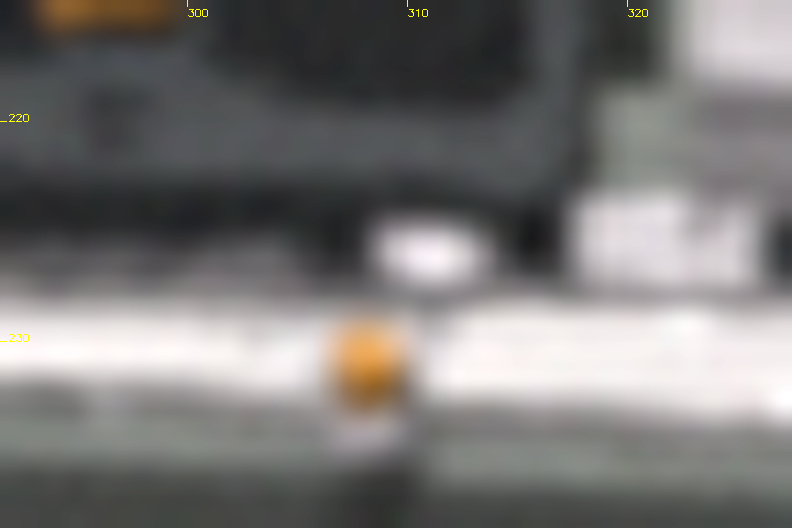

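View pics/tC.png

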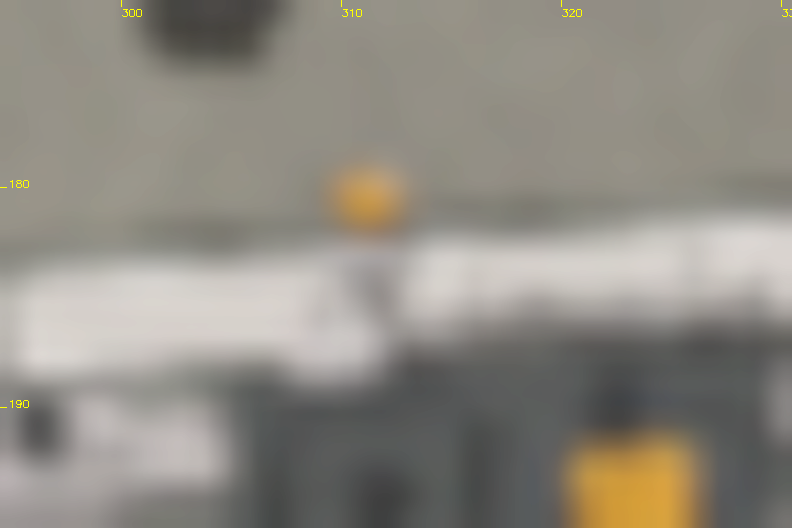

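```bash
cat > plan.py <<'E'
from h import *
from scipy.spatial.transform import Rotation as Ro
def rot(rpy): return Ro.from_euler('xyz',rpy,degrees=True)
def plan(goal,rpy,n,start=None):
    s=env.state();P=np.array(s['ee_pos'] if start is None else start[0]);R=rot(s['ee_rot'] if start is None else start[1])
    G=rot(rpy);d=(R.inv()*G).as_rotvec(degrees=True)
    step=(np.array(goal)-P)/n
    for k in range(n):
        print(np.round(R.inv().apply(step),1).tolist(),np.round(d/n,2).tolist())
        R=R*Ro.from_rotvec(d/n,degrees=True)
bed=np.load("bed.npy");yb=np.degrees(bed[2]);c,sn=np.cos(bed[2]),np.sin(bed[2]);RB=np.array([[c,-sn],[sn,c]])
def b2w(x,y,z): return np.r_[RB@np.array([x,y])+bed[:2],z]
def w2b(w): return np.r_[RB.T@(np.array(w[:2])-bed[:2]),w[2]]
DOWN=[-90,0,-90+yb]
E
python3 -c "
from plan import *
print(b2w(-27.4,-208,150))
plan(b2w(-27.4,-208,150),DOWN,22)"
```

```text
[ 533.45131777 -192.59791707  150.        ]
[25.8, 2.9, -26.0] [-0.0, 3.0, -0.0]
[27.1, 2.9, -24.6] [-0.0, 3.0, -0.0]
[28.4, 2.9, -23.2] [-0.0, 3.0, -0.0]
[29.5, 2.9, -21.6] [-0.0, 3.0, -0.0]
[30.6, 2.9, -20.1] [-0.0, 3.0, -0.0]
[31.6, 2.9, -18.4] [-0.0, 3.0, -0.0]
[32.6, 2.9, -16.8] [-0.0, 3.0, -0.0]
[33.4, 2.9, -15.0] [-0.0, 3.0, -0.0]
[34.1, 2.9, -13.3] [-0.0, 3.0, -0.0]
[34.8, 2.9, -11.5] [-0.0, 3.0, -0.0]
[35.3, 2.9, -9.6] [-0.0, 3.0, -0.0]
[35.8, 2.9, -7.8] [-0.0, 3.0, -0.0]
[36.1, 2.9, -5.9] [-0.0, 3.0, -0.0]
[36.4, 2.9, -4.0] [-0.0, 3.0, -0.0]
[36.6, 2.9, -2.1] [-0.0, 3.0, -0.0]
[36.6, 2.9, -0.1] [-0.0, 3.0, -0.0]
[36.6, 2.9, 1.8] [-0.0, 3.0, -0.0]
[36.4, 2.9, 3.7] [-0.0, 3.0, -0.0]
[36.2, 2.9, 5.6] [-0.0, 3.0, -0.0]
[35.8, 2.9, 7.5] [-0.0, 3.0, -0.0]
[35.4, 2.9, 9.3] [-0.0, 3.0, -0.0]
[34.9, 2.9, 11.2] [-0.0, 3.0, -0.0]
```

```bash
python3 -m handwheel '[[0.5,[26,1,-26],[0,3,0]],[0.5,[27,1,-25],[0,3,0]],[0.5,[28,1,-23],[0,3,0]],[0.5,[30,1,-22],[0,3,0]],[0.5,[31,1,-20],[0,3,0]],[0.5,[32,1,-18],[0,3,0]],[0.5,[33,1,-17],[0,3,0]],[0.5,[33,1,-15],[0,3,0]],[0.5,[34,1,-13],[0,3,0]],[0.5,[35,1,-12],[0,3,0]]]' 20
python3 -m handwheel '[[0.5,[35,3,-10],[0,3,0]],[0.5,[36,3,-8],[0,3,0]],[0.5,[36,3,-6],[0,3,0]],[0.5,[36,3,-4],[0,3,0]],[0.5,[36,3,-2],[0,3,0]],[0.5,[36,3,0],[0,3,0]],[0.5,[36,3,2],[0,3,0]],[0.5,[36,3,4],[0,3,0]],[0.5,[36,3,6],[0,3,0]],[0.5,[36,3,7],[0,3,0]]]' 20
python3 -c "
from plan import *
plan(b2w(-27.4,-208,90),DOWN,3)"
```

```text
time_s: 2.23
ee_pos: [351.7, 204.3, 204.2]
ee_rot: [-89.9, -0.0, -50.3]
force: [1.5, -0.3, -0.3]
gripper_width: 45.6
time_s: 3.07
ee_pos: [503.1, -126.5, 173.9]
ee_rot: [-90.0, 0.0, -80.3]
force: [1.0, 1.1, -0.2]
gripper_width: 45.8
[23.4, 28.0, 6.3] [-0.01, 1.95, -0.0]
[23.2, 28.0, 7.1] [-0.01, 1.95, -0.0]
[22.9, 28.0, 7.8] [-0.01, 1.95, -0.0]
```

```bash
python3 -m handwheel '[[0.5,[20,14,6],[0,2,0]],[0.5,[20,14,6],[0,2,0]],[0.5,[16,14,6],[0,1.8,0]],[0.5,[0,0,0],[0,0,0]],[0.5,[0,0,0],[0,0,0]],[0.5,[0,0,0],[0,0,0]],[0.5,[0,0,0],[0,0,0]],[0.5,[0,0,0],[0,0,0]],[0.5,[0,0,0],[0,0,0]],[0.5,[0,0,0],[0,0,0]]]'
python3 -c "
from plan import *
plan(b2w(-27.4,-208,46),DOWN,5)
a=avg('top',2);crop(a,300,160,100,75,8,'t2');a=avg('scene',2);crop(a,220,170,100,75,8,'s2')
"
```

```text
time_s: 3.9
ee_pos: [528.2, -177.2, 132.6]
ee_rot: [-89.9, -0.0, -85.9]
force: [-0.7, 0.4, 0.7]
gripper_width: 45.7
[3.2, 17.3, 0.8] [-0.01, 0.06, 0.0]
[3.2, 17.3, 0.8] [-0.01, 0.06, 0.0]
[3.2, 17.3, 0.8] [-0.01, 0.06, 0.0]
[3.2, 17.3, 0.8] [-0.01, 0.06, 0.0]
[3.2, 17.3, 0.8] [-0.01, 0.06, 0.0]
```

View pics/s2.png

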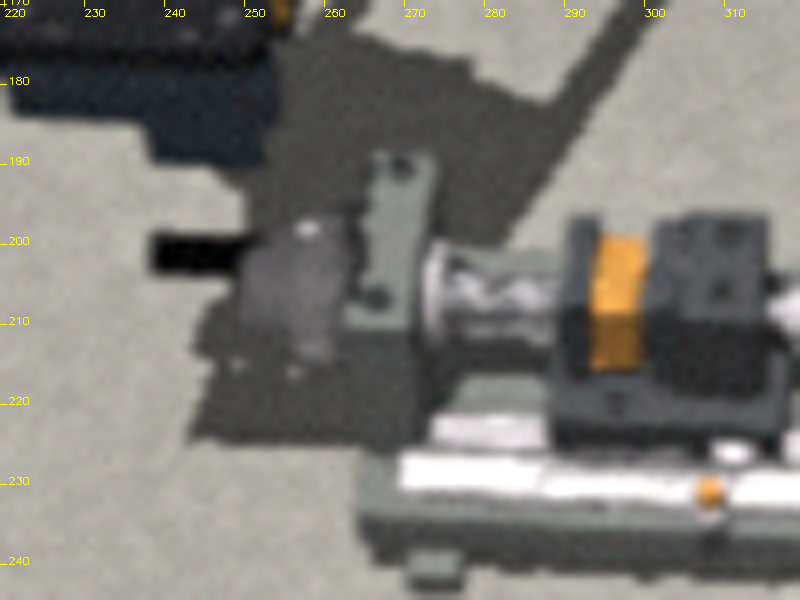

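View pics/t2.png

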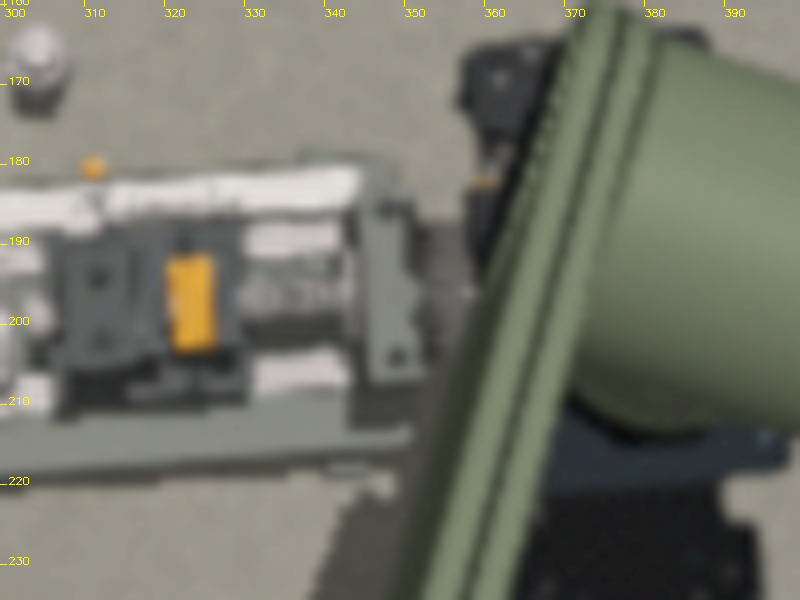

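```bash
python3 -c "
from plan import *
f=np.array([528.2,-177.2,132.6])
print(proj('scene',[f+[27,0,0],f+[30,16,0],f+[30,-16,0],b2w(-27.4,-206.4,61.5),b2w(-27.4,-225,61.5),b2w(-27.4,-188,61.5)]))"
```

```text
[[245.18634658 190.04127929]
 [251.3827831  191.60687454]
 [238.45164215 190.34151208]
 [245.22434881 201.01901574]
 [238.10253203 200.68728763]
 [252.27688992 201.34751704]]
```

```bash
python3 -m handwheel '[[0.5,[8,10,2],[0,0.3,0]],[0.5,[8,15,2],[0,0,0]],[0.5,[0,20,0],[0,0,0]],[0.5,[0,20,0],[0,0,0]],[0.5,[0,20,0],[0,0,0]],[0.5,[0,0,0],[0,0,0]],[0.5,[0,0,0],[0,0,0]],[0.5,[0,0,0],[0,0,0]],[0.5,[0,0,0],[0,0,0]],[0.5,[0,0,0],[0,0,0]]]'
python3 -c "
from plan import *
print(w2b(env.state()['ee_pos']))
a=avg('scene',1);crop(a,220,170,100,75,8,'s3')
"
```

```text
time_s: 4.93
ee_pos: [534.1, -193.7, 48.2]
ee_rot: [-89.9, -0.1, -86.3]
force: [-1.0, -0.4, 0.3]
gripper_width: 45.6
[ -26.87230127 -209.15584754   48.17533118]
```

View pics/s3.png

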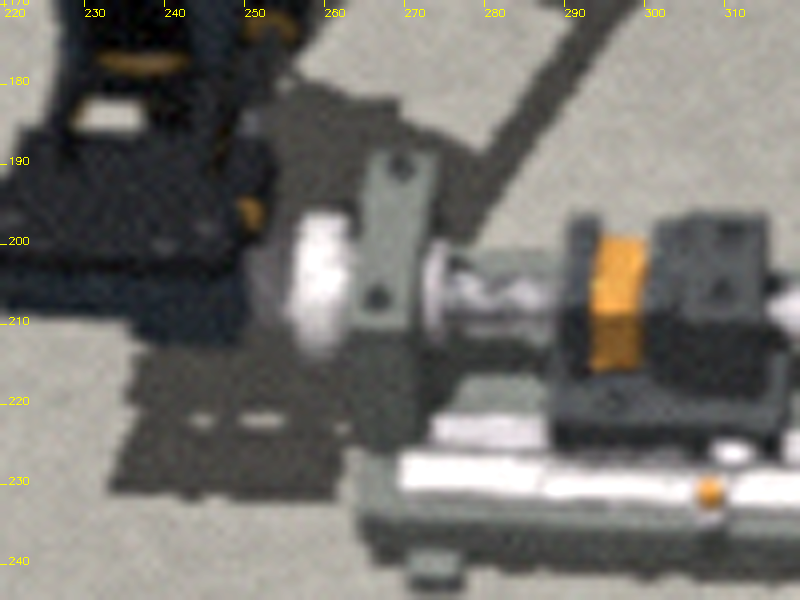

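```bash
python3 -m handwheel '[[0,[0,0,0],[0,0,0]],[0,[0,0,0],[0,0,0]],[0,[0,0,0],[0,0,0]],[0,[0,0,0],[0,0,0]],[0,[0,0,0],[0,0,0]],[0,[0,0,0],[0,0,0]],[0,[0,0,0],[0,0,0]],[0,[0,0,0],[0,0,0]],[0,[0,0,0],[0,0,0]],[0,[0,0,0],[0,0,0]]]' 30
python3 -c "
from plan import *
print(w2b(env.state()['ee_pos']))
"
```

```text
time_s: 5.82
ee_pos: [533.5, -193.3, 47.0]
ee_rot: [-90.0, 0.0, -86.3]
force: [1.3, 1.1, 0.9]
gripper_width: 14.6
[ -27.37022615 -208.7206242    47.04082446]
```

```bash
cat >> plan.py <<'E'
def crank(a0,da,n,r=32):
    a=np.radians(a0+da*np.arange(n+1))
    for k in range(n): print("[0,[0,%.1f,%.1f],[0,0,0]]"%(-r*(np.cos(a[k+1])-np.cos(a[k])),r*(np.sin(a[k+1])-np.sin(a[k]))),end="," if k%10<9 else "\n")
E
python3 -c "
from plan import *
crank(-121,-18,20)"
```

```text
[0,[0,7.7,6.4],[0,0,0]],[0,[0,5.3,8.5],[0,0,0]],[0,[0,2.4,9.7],[0,0,0]],[0,[0,-0.7,10.0],[0,0,0]],[0,[0,-3.8,9.3],[0,0,0]],[0,[0,-6.4,7.7],[0,0,0]],[0,[0,-8.5,5.3],[0,0,0]],[0,[0,-9.7,2.4],[0,0,0]],[0,[0,-10.0,-0.7],[0,0,0]],[0,[0,-9.3,-3.8],[0,0,0]]
[0,[0,-7.7,-6.4],[0,0,0]],[0,[0,-5.3,-8.5],[0,0,0]],[0,[0,-2.4,-9.7],[0,0,0]],[0,[0,0.7,-10.0],[0,0,0]],[0,[0,3.8,-9.3],[0,0,0]],[0,[0,6.4,-7.7],[0,0,0]],[0,[0,8.5,-5.3],[0,0,0]],[0,[0,9.7,-2.4],[0,0,0]],[0,[0,10.0,0.7],[0,0,0]],[0,[0,9.3,3.8],[0,0,0]]
```

```bash
python3 -m handwheel '[[0,[0,7.7,6.4],[0,0,0]],[0,[0,5.3,8.5],[0,0,0]],[0,[0,2.4,9.7],[0,0,0]],[0,[0,-0.7,10],[0,0,0]],[0,[0,-3.8,9.3],[0,0,0]],[0,[0,-6.4,7.7],[0,0,0]],[0,[0,-8.5,5.3],[0,0,0]],[0,[0,-9.7,2.4],[0,0,0]],[0,[0,-10,-0.7],[0,0,0]],[0,[0,-9.3,-3.8],[0,0,0]]]'
python3 -c "
from plan import *
print(w2b(env.state()['ee_pos']))
"
```

```text
time_s: 6.65
ee_pos: [588.3, -189.8, 79.7]
ee_rot: [-90.0, 0.0, -86.2]
force: [0.2, -0.7, -3.2]
gripper_width: 14.2
[  27.46812987 -208.82015026   79.73383264]
```

```bash
python3 -m handwheel '[[0,[0,-7.7,-6.4],[0,0,0]],[0,[0,-5.3,-8.5],[0,0,0]],[0,[0,-2.4,-9.7],[0,0,0]],[0,[0,0.7,-10],[0,0,0]],[0,[0,3.8,-9.3],[0,0,0]],[0,[0,6.4,-7.7],[0,0,0]],[0,[0,8.5,-5.3],[0,0,0]],[0,[0,9.7,-2.4],[0,0,0]],[0,[0,10,0.7],[0,0,0]],[0,[0,9.3,3.8],[0,0,0]]]'
python3 -c "
from plan import *
print(w2b(env.state()['ee_pos']))
a=avg('scene',2);crop(a,280,190,60,45,13,'s4');np.save('s4.npy',a)
a=avg('top',2);crop(a,280,170,60,45,13,'t4');np.save('t4.npy',a)
"
```

```text
time_s: 7.48
ee_pos: [534.0, -193.3, 46.3]
ee_rot: [-89.9, 0.0, -86.3]
force: [5.5, 2.6, 7.3]
gripper_width: 14.6
[ -26.94537898 -208.75914357   46.27971951]
```

View pics/s4.png

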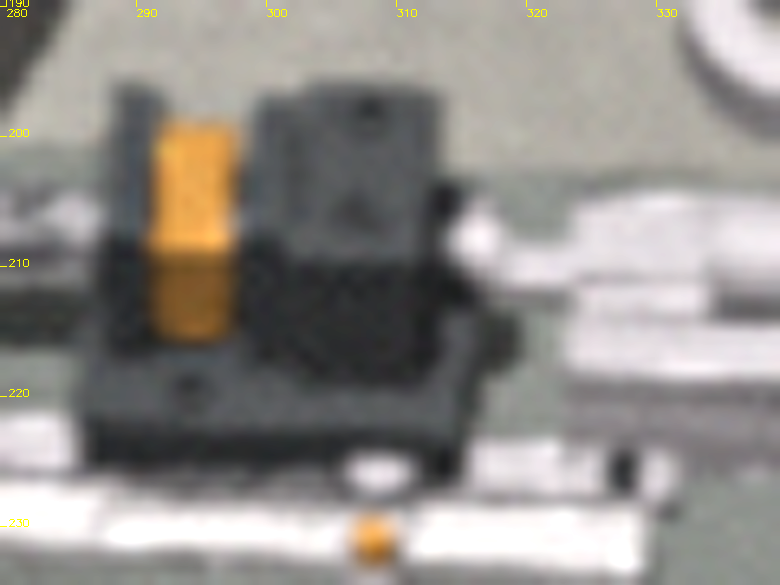

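View pics/t4.png

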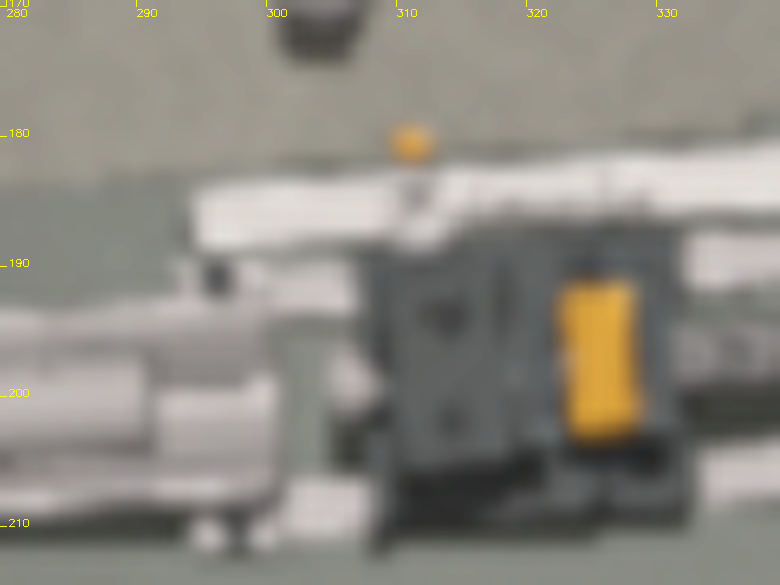

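```bash
python3 -m handwheel '[[0,[0,7.7,6.4],[0,0,0]],[0,[0,5.3,8.5],[0,0,0]],[0,[0,2.4,9.7],[0,0,0]],[0,[0,-0.7,10],[0,0,0]],[0,[0,-3.8,9.3],[0,0,0]],[0,[0,-6.4,7.7],[0,0,0]],[0,[0,-8.5,5.3],[0,0,0]],[0,[0,-9.7,2.4],[0,0,0]],[0,[0,-10,-0.7],[0,0,0]],[0,[0,-9.3,-3.8],[0,0,0]]]'
python3 -m handwheel '[[0,[0,-7.7,-6.4],[0,0,0]],[0,[0,-5.3,-8.5],[0,0,0]],[0,[0,-2.4,-9.7],[0,0,0]],[0,[0,0.7,-10],[0,0,0]],[0,[0,3.8,-9.3],[0,0,0]],[0,[0,6.4,-7.7],[0,0,0]],[0,[0,8.5,-5.3],[0,0,0]],[0,[0,9.7,-2.4],[0,0,0]],[0,[0,10,0.7],[0,0,0]],[0,[0,9.3,3.8],[0,0,0]]]'
python3 -c "
from plan import *
print(w2b(env.state()['ee_pos']))
a=avg('scene',8);crop(a,290,212,40,28,20,'s5');np.save('s5.npy',a)
a=avg('top',8);crop(a,295,172,40,28,20,'t5');np.save('t5.npy',a)
"
```

```text
time_s: 8.52
ee_pos: [588.2, -189.8, 80.0]
ee_rot: [-90.0, 0.0, -86.2]
force: [0.1, -1.1, -4.3]
gripper_width: 14.1
time_s: 9.35
ee_pos: [533.9, -193.3, 46.3]
ee_rot: [-89.9, 0.0, -86.3]
force: [5.5, 2.4, 7.5]
gripper_width: 13.8
[ -26.96549907 -208.74906827   46.30187723]
```

View pics/s5.png

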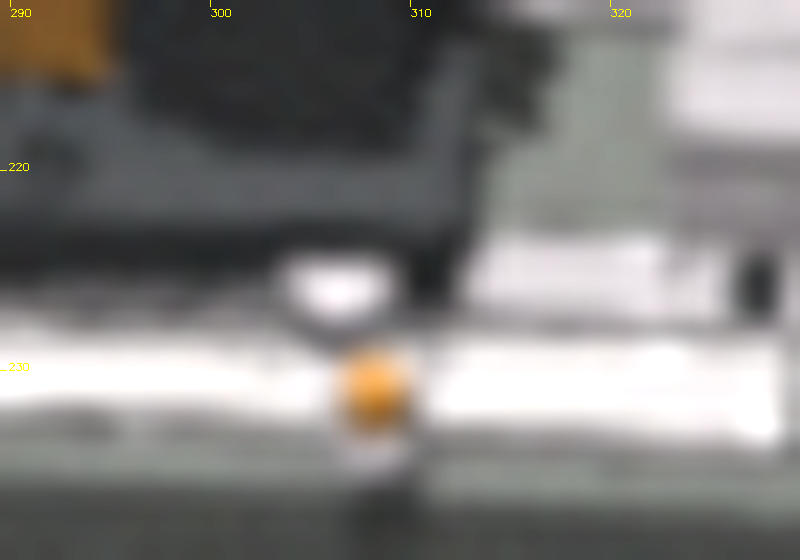

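View pics/t5.png

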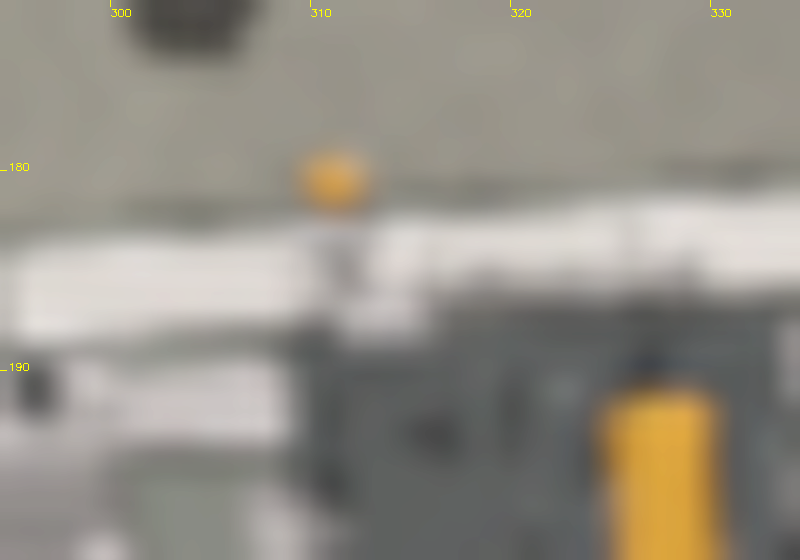

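```bash
cat > meas.py <<'E'
from plan import *
def orange(im,x0,y0,w,h):
    c=im[y0:y0+h,x0:x0+w]; k=np.clip(c[:,:,0]-c[:,:,2]-35,0,None)
    Y,X=np.mgrid[y0:y0+h,x0:x0+w]; return (k*X).sum()/k.sum(),(k*Y).sum()/k.sum()
def blob(im,x0,y0,w,h,th=110):
    c=im[y0:y0+h,x0:x0+w].mean(2); k=np.clip(c-th,0,None)
    Y,X=np.mgrid[y0:y0+h,x0:x0+w]; return (k*X).sum()/k.sum(),(k*Y).sum()/k.sum()
if __name__=="__main__":
    for n,x in(("s",311),("s4",308.4),("s5",306.3)):
        im=np.load(n+".npy");x=int(round(x))
        o=orange(im,303,226,11,10);b=blob(im,x-4,224,9,4);nt=orange(im,287,196,18,20)
        print(n,np.round(o,2),np.round(b,2),"nut",np.round(nt,2),"bed flag",w2b(ray("scene",*o,55)).round(2),"ptr",w2b(ray("scene",*b,48)).round(2),"nut",w2b(ray("scene",*nt,90)).round(2))
    for n in("t","t4","t5"):
        im=np.load(n+".npy")
        o=orange(im,305,175,13,10);nt=orange(im,315,188,20,20)
        print(n,np.round(o,2),"nut",np.round(nt,2),"bed flag",w2b(ray("top",*o,55)).round(2),"nut",w2b(ray("top",*nt,110)).round(2))
E
python3 meas.py
```

```text
s [308.2  230.95] [311.15 226.28] nut [296.75 205.48] bed flag [ 52.9  -37.43  55.  ] ptr [ 33.23 -31.39  48.  ] nut [  1.94 -69.08  90.  ]
s4 [308.19 230.96] [308.64 226.05] nut [294.43 205.43] bed flag [ 52.95 -37.46  55.  ] ptr [ 32.91 -37.72  48.  ] nut [  2.13 -74.87  90.  ]
s5 [308.18 230.95] [306.49 226.04] nut [291.98 205.12] bed flag [ 52.92 -37.49  55.  ] ptr [ 33.2  -43.15  48.  ] nut [  1.52 -81.04  90.  ]
t [311.15 180.59] nut [323.59 197.42] bed flag [ 53.83 -36.43  55.  ] nut [ -3.71 -68.17 110.  ]
t4 [311.14 180.59] nut [325.69 197.18] bed flag [ 53.83 -36.41  55.  ] nut [ -3.47 -74.11 110.  ]
t5 [311.14 180.6 ] nut [327.77 196.96] bed flag [ 53.81 -36.41  55.  ] nut [ -3.32 -79.95 110.  ]
```

```bash
python3 -c "
from meas import *
im=np.load('t5.npy')
for b in (blob(im,310,187,8,2,115),(313.2,187.6)):
    print(b,w2b(ray('top',*b,48)))
im=np.load('t4.npy');b=blob(im,307,187,8,2,115);print(b,w2b(ray('top',*b,48)))
crank(-121,18,20)"
```

```text
(np.float64(313.4317798989332), np.float64(187.04772599663113)) [ 34.93476278 -41.69256563  48.        ]
(313.2, 187.6) [ 33.33857076 -40.87931213  48.        ]
(np.float64(310.2508143322475), np.float64(187.1026058631922)) [ 35.5023409 -32.2380424  48.       ]
[0,[0,-9.3,-3.8],[0,0,0]],[0,[0,-10.0,-0.7],[0,0,0]],[0,[0,-9.7,2.4],[0,0,0]],[0,[0,-8.5,5.3],[0,0,0]],[0,[0,-6.4,7.7],[0,0,0]],[0,[0,-3.8,9.3],[0,0,0]],[0,[0,-0.7,10.0],[0,0,0]],[0,[0,2.4,9.7],[0,0,0]],[0,[0,5.3,8.5],[0,0,0]],[0,[0,7.7,6.4],[0,0,0]]
[0,[0,9.3,3.8],[0,0,0]],[0,[0,10.0,0.7],[0,0,0]],[0,[0,9.7,-2.4],[0,0,0]],[0,[0,8.5,-5.3],[0,0,0]],[0,[0,6.4,-7.7],[0,0,0]],[0,[0,3.8,-9.3],[0,0,0]],[0,[0,0.7,-10.0],[0,0,0]],[0,[0,-2.4,-9.7],[0,0,0]],[0,[0,-5.3,-8.5],[0,0,0]],[0,[0,-7.7,-6.4],[0,0,0]]
```

```bash
python3 -m handwheel '[[0,[0,-9.3,-3.8],[0,0,0]],[0,[0,-10,-0.7],[0,0,0]],[0,[0,-9.7,2.4],[0,0,0]],[0,[0,-8.5,5.3],[0,0,0]],[0,[0,-6.4,7.7],[0,0,0]],[0,[0,-3.8,9.3],[0,0,0]],[0,[0,-0.7,10],[0,0,0]],[0,[0,2.4,9.7],[0,0,0]],[0,[0,5.3,8.5],[0,0,0]],[0,[0,7.7,6.4],[0,0,0]]]'
python3 -m handwheel '[[0,[0,9.3,3.8],[0,0,0]],[0,[0,10,0.7],[0,0,0]],[0,[0,9.7,-2.4],[0,0,0]],[0,[0,8.5,-5.3],[0,0,0]],[0,[0,6.4,-7.7],[0,0,0]],[0,[0,3.8,-9.3],[0,0,0]],[0,[0,0.7,-10],[0,0,0]],[0,[0,-2.4,-9.7],[0,0,0]],[0,[0,-5.3,-8.5],[0,0,0]],[0,[0,-7.7,-6.4],[0,0,0]]]'
cat > m2.py <<'E'
import sys
from meas import *
n=sys.argv[1];guess=float(sys.argv[2])
s=env.state();w=w2b(s['ee_pos']);print("tcp bed",w,"angle",np.degrees(np.arctan2(w[0],w[2]+14.4-78)),"r",np.hypot(w[0],w[2]+14.4-78))
im=avg('scene',8);np.save(n+'s.npy',im);crop(im,290,195,40,40,14,n+'s')
tt=avg('top',6);np.save(n+'t.npy',tt);crop(tt,295,172,40,28,20,n+'t')
x=int(round(guess))
o=orange(im,303,226,11,10);b=blob(im,x-4,224,9,4);nt=orange(im,287,196,18,20)
yf=w2b(ray("scene",*o,55))[1];yp=w2b(ray("scene",*b,48))[1];yn=w2b(ray("scene",*nt,90))[1]
o2=orange(tt,305,175,13,10);nt2=orange(tt,315,188,20,20);yn2=w2b(ray("top",*nt2,110))[1]
print("scene flag",yf,"ptr",yp,b,"nut",yn,"nut-based ptr",yn+37.58,"top nut",yn2, "vs t4",yn2+74.11)
E
python3 m2.py f1 307.5
```

```text
time_s: 10.98
ee_pos: [588.3, -189.8, 79.8]
ee_rot: [-90.1, -0.0, -86.2]
force: [-3.2, -2.1, 1.0]
gripper_width: 14.3
time_s: 11.82
ee_pos: [533.8, -193.3, 46.5]
ee_rot: [-89.9, -0.0, -86.3]
force: [4.9, 0.5, -0.8]
gripper_width: 14.4
tcp bed [ -27.11343998 -208.73093206   46.53165419] angle -122.19107377674166 r 32.0385245588991
scene flag -37.45627276694025 ptr -40.54242311556078 (np.float64(307.522132006286), np.float64(226.04963331587214)) nut -75.42326189282228 nut-based ptr -37.843261892822284 top nut -74.23633518301224 vs t4 -0.12633518301224456
```

Run:
```python
from meas import *
for n in("s","s4","s5","f1s"):
    im=np.load(n+".npy").mean(2);np.set_printoptions(linewidth=200,precision=0,suppress=True)
    print(n);print(im[224:230,302:316])
```

```text
s
[[ 30.  27.  26.  30.  31.  30.  33.  46.  48.  48.  45.  41.  37.  37.]
 [ 39.  40.  41.  35.  29.  26.  45.  90. 112. 118. 109.  80.  49.  29.]
 [ 64.  69.  68.  52.  39.  33.  54. 118. 158. 175. 164. 126.  74.  37.]
 [ 80.  80.  78.  69.  55.  52.  61.  93. 127. 149. 141. 114.  81.  66.]
 [103. 101.  93.  91.  85.  84.  83.  89.  96.  95.  98. 100. 105. 108.]
 [139. 134. 134. 130. 131. 123. 116. 118. 126. 116. 132. 153. 160. 163.]]
s4
[[ 30.  31.  33.  31.  37.  54.  57.  59.  49.  44.  37.  37.  37.  58.]
 [ 39.  44.  42.  40.  64. 106. 124. 128. 115.  82.  47.  29.  27.  64.]
 [ 71.  74.  72.  63.  88. 139. 164. 165. 152. 106.  58.  37.  38.  76.]
 [ 86.  84.  84.  74.  74. 104. 132. 134. 115.  82.  66.  64.  76. 101.]
 [106. 107.  99.  97.  87.  96.  99.  92.  86.  86. 104. 115. 118. 124.]
 [147. 139. 140. 136. 139. 128. 116. 120. 132. 126. 149. 168. 173. 170.]]
s5
[[ 31.  32.  46.  56.  55.  56.  56.  44.  35.  33.  36.  71. 128. 152.]
 [ 39.  52.  94. 125. 135. 135. 122.  82.  38.  26.  47. 103. 149. 165.]
 [ 69.  76. 108. 155. 181. 179. 158. 102.  46.  32.  56. 118. 152. 160.]
 [ 85.  83.  91. 120. 150. 146. 119.  82.  61.  58.  70.  99. 120. 129.]
 [109. 107.  94.  83.  89.  89.  87.  89.  87.  89. 105. 117. 120. 124.]
 [147. 140. 139. 120.  96.  95. 110. 124. 136. 129. 147. 166. 171. 170.]]
f1s
[[ 30.  31.  29.  34.  49.  56.  57.  56.  45.  35.  35.  36.  59. 117.]
 [ 42.  42.  46.  69. 110. 131. 131. 120.  83.  41.  28.  28.  65. 133.]
 [ 70.  72.  78.  99. 147. 174. 169. 149. 103.  51.  34.  36.  73. 131.]
 [ 85.  86.  81.  88. 115. 144. 137. 112.  76.  60.  63.  71.  92. 121.]
 [109. 108.  99.  97.  97. 102.  95.  89.  85.  88. 107. 116. 121. 126.]
 [146. 139. 140. 134. 137. 129. 118. 122. 135. 126. 145. 167. 171. 170.]]
```

View pics/f1s.png

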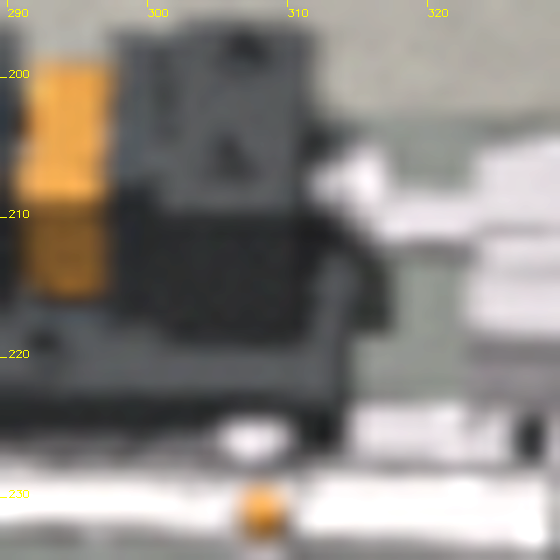

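View pics/f1t.png

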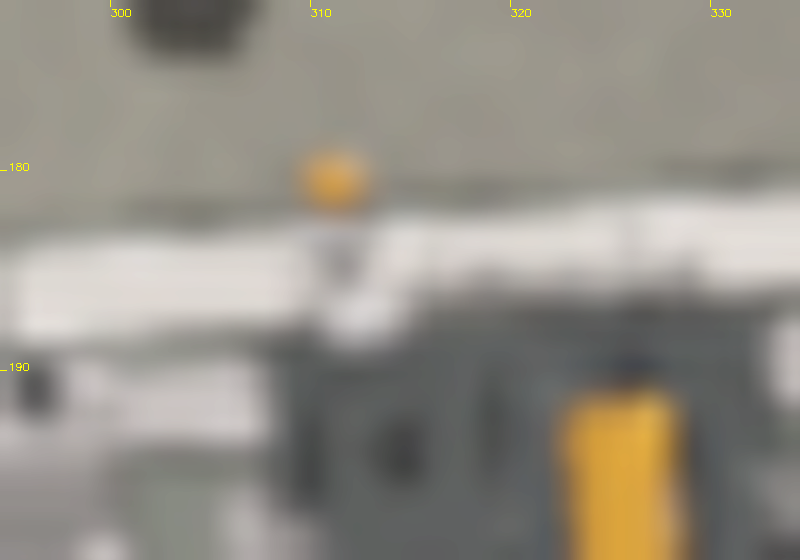

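```bash
python3 -m handwheel '[[0,[0,-9.3,-3.8],[0,0,0]],[0,[0,-10,-0.7],[0,0,0]],[0,[0,-9.7,2.4],[0,0,0]],[0,[0,-8.5,5.3],[0,0,0]],[0,[0,-6.4,7.7],[0,0,0]],[0,[0,-3.8,9.3],[0,0,0]],[0,[0,-0.7,10],[0,0,0]],[0,[0,2.4,9.7],[0,0,0]],[0,[0,5.3,8.5],[0,0,0]],[0,[0,6,4.5],[0,0,0]]]'
python3 m2.py f2 308.5;  python3 - <<'E'
from meas import *
for n in("f2s",):
    im=np.load(n+".npy").mean(2);np.set_printoptions(linewidth=200,precision=0,suppress=True)
    print(n);print(im[224:230,302:316])
    for th in(80,100,120):
        print(th,[np.round(blob(np.load(k+'.npy'),x,225,9,3,th)[0],2) for k,x in(('s',307),('s4',304),('s5',302),('f1s',303),('f2s',304))])
E
```

```text
time_s: 13.35
ee_pos: [587.4, -189.8, 81.2]
ee_rot: [-89.9, -0.0, -86.2]
force: [-2.0, -2.0, 0.8]
gripper_width: 14.1
tcp bed [  26.61027594 -208.81032595   81.16369975] angle 56.573812560442995 r 31.884013775612527
scene flag -37.46093909565616 ptr -37.255848882744104 (np.float64(308.8298986678811), np.float64(226.047933507913)) nut -72.37684392758668 nut-based ptr -34.79684392758668 top nut -71.06721991098928 vs t4 3.0427800890107193
f2s
[[ 31.  30.  32.  32.  37.  50.  58.  58.  51.  43.  39.  36.  36.  59.]
 [ 43.  45.  43.  39.  62. 108. 134. 137. 119.  84.  49.  32.  27.  62.]
 [ 72.  74.  72.  59.  74. 132. 173. 189. 168. 116.  63.  39.  40.  74.]
 [ 87.  87.  82.  72.  69.  96. 135. 149. 124.  88.  69.  70.  78. 104.]
 [112. 109. 101.  97.  91.  92. 100.  98.  90.  89. 105. 116. 121. 125.]
 [149. 141. 143. 137. 140. 128. 119. 118. 133. 127. 147. 171. 174. 173.]]
80 [np.float64(311.09), np.float64(308.64), np.float64(306.38), np.float64(307.46), np.float64(308.82)]
100 [np.float64(311.15), np.float64(308.68), np.float64(306.46), np.float64(307.53), np.float64(308.84)]
120 [np.float64(311.16), np.float64(308.63), np.float64(306.49), np.float64(307.49), np.float64(308.79)]
```

View pics/f2s.png

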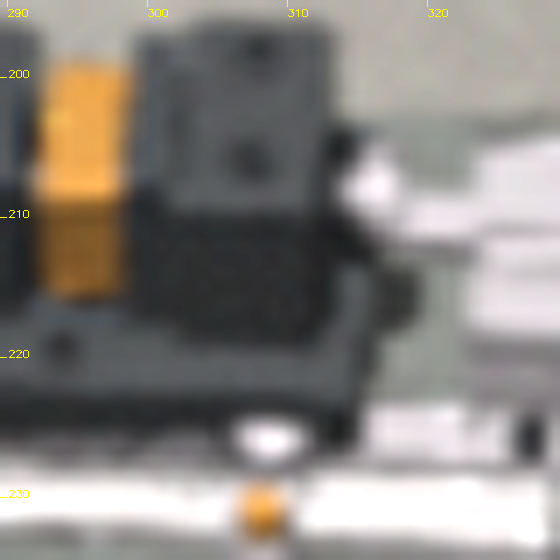

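View pics/f2t.png

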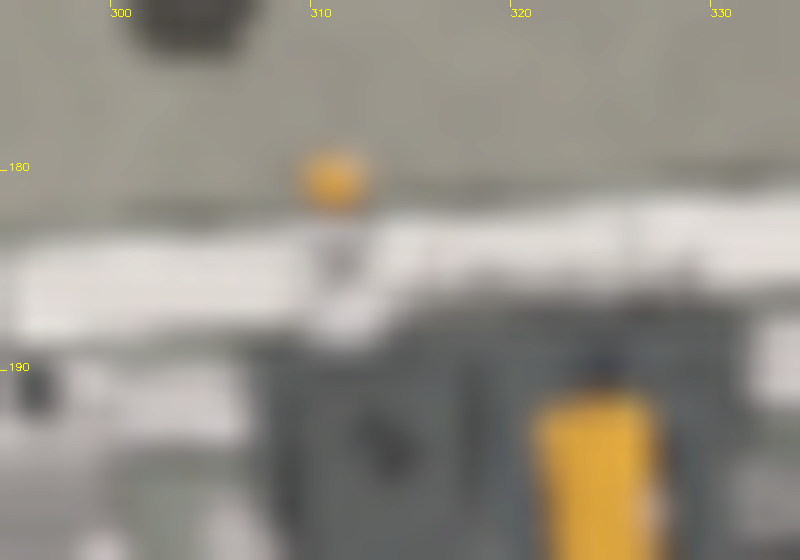

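Run:
```python
from meas import *
np.set_printoptions(linewidth=200,precision=1,suppress=True)
for zt in (55,58):
    y=w2b(ray('top',311.14,180.6,zt))[1]
    print(zt,y,[proj('top',b2w(x,y,48)) for x in(36,33)])
    y=w2b(ray('scene',308.18,230.95,zt))[1]
    print(zt,y,[proj('scene',b2w(x,y,48)) for x in(36,33)])
im=np.load('f2t.npy').mean(2);print(im[182:191,304:320])
im=np.load('t5.npy').mean(2);print(im[182:191,304:320])
```

```text
55 -36.415368776738745 [array([[311.6, 186.8]]), array([[311.7, 187.8]])]
55 -37.48388752119215 [array([[308.7, 227.1]]), array([[308.7, 226.1]])]
58 -36.44513280146773 [array([[311.6, 186.8]]), array([[311.7, 187.8]])]
58 -37.314360095364485 [array([[308.7, 227.1]]), array([[308.8, 226.1]])]
[[ 91.   91.6  95.5  98.2  98.7  99.6  99.1  98.1  96.2  98.7 108.2 111.3 109.6 105.9 104.7 106.9]
 [103.8 104.9 112.7 117.1 120.  124.8 126.6 123.3 120.7 124.8 141.7 148.1 144.7 143.6 144.6 145.7]
 [142.8 143.7 145.2 146.4 146.7 143.  130.9 117.3 115.9 132.6 151.  155.  148.2 151.1 151.9 151.4]
 [154.8 154.8 155.1 154.9 153.3 146.1 135.7 116.3 114.4 136.2 149.3 147.8 139.1 140.4 132.1 126.3]
 [155.2 155.6 155.3 155.5 154.3 147.6 137.4 127.7 133.  139.5 135.9 125.  114.3 113.1 105.1 100.3]
 [148.9 148.4 147.9 147.9 145.3 137.1 133.3 139.9 146.4 142.4 122.8 102.7  90.1  84.9  82.3  80.8]
 [116.8 113.7 108.4 104.9 102.2  99.2 112.3 127.3 132.1 119.9  93.9  76.6  73.2  72.7  72.8  72.7]
 [103.3 101.   91.6  78.1  70.3  70.9  82.1  91.9  94.2  85.2  71.   65.2  67.4  68.4  68.1  69.2]
 [124.7 124.  
[... 277 characters left out ...]
145.1]
 [142.8 142.7 144.9 146.1 146.3 142.8 130.6 117.  115.9 132.2 150.8 154.5 147.5 150.4 151.8 150.9]
 [154.6 154.5 154.5 154.5 152.8 145.9 136.1 116.4 108.9 132.3 149.1 148.  138.5 140.1 131.7 125.9]
 [155.  155.  154.9 155.  154.1 147.2 135.5 121.1 114.2 126.5 139.4 132.  116.8 112.7 104.6  99.9]
 [148.3 148.  147.2 146.8 145.  134.3 118.2 113.5 125.6 135.2 138.  128.7 104.6  87.4  82.   80.2]
 [116.  113.3 108.9 106.2 102.8  92.8  80.6  85.6 109.6 116.8 116.7 110.9  93.2  77.   72.8  72.5]
 [102.9 102.3 102.1 100.3  90.4  74.6  65.3  68.5  81.8  84.2  83.6  81.8  76.   70.3  70.   70.5]
 [123.8 126.8 131.5 132.4 119.8  90.8  70.5  66.   65.8  65.2  65.5  66.4  67.5  67.   70.2  71.5]]
```

```bash
python3 -m handwheel '[[0.4,[0,0,0],[0,0,0]],[0.4,[0,0,0],[0,0,0]],[0.4,[0,0,0],[0,0,0]],[0.4,[0,0,0],[0,0,0]],[0.4,[0,0,0],[0,0,0]],[0.4,[0,-5,0],[0,0,0]],[0.4,[0,-15,0],[0,0,0]],[0.4,[0,-25,0],[0,0,0]],[0.4,[0,-25,0],[0,0,0]],[0.4,[0,-10,0],[0,0,0]]]'
python3 m2.py f3 308.5 
python3 -c "
from plan import *
plan(b2w(0,165,160),DOWN,10)"
```

```text
time_s: 14.88
ee_pos: [587.5, -190.4, 165.4]
ee_rot: [-89.7, -0.1, -86.3]
force: [1.2, 0.0, 0.8]
gripper_width: 36.5
tcp bed [  26.6509392  -209.41373551  165.40545097] angle 14.669865812439816 r 105.23603188874408
scene flag -37.458991918747344 ptr -37.135695844951776 (np.float64(308.8775150017649), np.float64(226.05024120484765)) nut -72.37879703745713 nut-based ptr -34.798797037457135 top nut -71.06294273025534 vs t4 3.0470572697446556
[-37.4, 0.1, -2.6] [0.0, -0.01, -0.0]
[-37.4, 0.1, -2.5] [0.0, -0.01, -0.0]
[-37.4, 0.1, -2.5] [0.0, -0.01, -0.0]
[-37.4, 0.1, -2.5] [0.0, -0.01, -0.0]
[-37.4, 0.1, -2.5] [0.0, -0.01, -0.0]
[-37.4, 0.1, -2.5] [0.0, -0.01, -0.0]
[-37.4, 0.1, -2.5] [0.0, -0.01, -0.0]
[-37.4, 0.1, -2.5] [0.0, -0.01, -0.0]
[-37.4, 0.1, -2.5] [0.0, -0.01, -0.0]
[-37.4, 0.1, -2.5] [0.0, -0.01, -0.0]
```

View pics/f3s.png

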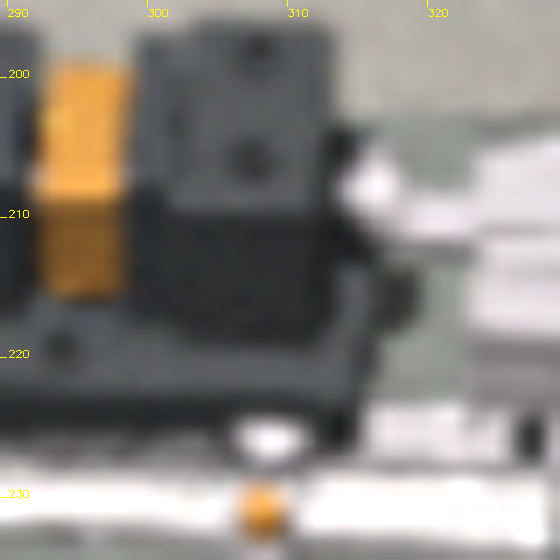

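```bash
python3 -m handwheel '[[0,[-37,0,-2.5],[0,0,0]],[0,[-37,0,-2.5],[0,0,0]],[0,[-37,0,-2.5],[0,0,0]],[0,[-37,0,-2.5],[0,0,0]],[0,[-37,0,-2.5],[0,0,0]],[0,[-37,0,-2.5],[0,0,0]],[0,[-37,0,-2.5],[0,0,0]],[0,[-37,0,-2.5],[0,0,0]],[0,[-37,0,-2.5],[0,0,0]],[0,[-37,0,-2.5],[0,0,0]]]' 10
python3 - <<'E'
from meas import *
ref=np.load('f2s.npy').mean(2).astype(np.float32)
out=[]
for n,g in(("s",-2.3),("s4",0),("s5",2.3),("f1s",1.2),("f2s",0),("f3s",0)):
    im=np.load(n+".npy").mean(2).astype(np.float32)
    W=np.array([[1,0,-g],[0,1,0]],np.float32)
    # template: region in ref
    x0,y0,w,h=300,197,20,26
    tpl=ref[y0:y0+h,x0:x0+w]
    W=np.array([[1,0,x0-g],[0,1,y0]],np.float32)
    try:
        cc,W=cv2.findTransformECC(tpl,im,W,cv2.MOTION_TRANSLATION,(3,200,1e-5),None,1)
    except Exception as e: print(n,e);continue
    x=int(round({'s':311,'s4':308.6,'s5':306.4,'f1s':307.5,'f2s':308.8,'f3s':308.8}[n]))
    b=blob(im[:,:,None].repeat(3,2),x-4,225,9,3,90)[0]
    print(n,"cc",round(cc,3),"dx",round(W[0,2]-x0,2),"blob-dx",round(b-(W[0,2]-x0),2))
E
python3 -c "
from plan import *
s=env.state();print(w2b(s['ee_pos']),s['force'],s['gripper_width'])
a=avg('scene',4);crop(a,315,150,80,75,8,'s6');a=avg('top',2);crop(a,220,150,100,75,8,'t6')
"
```

```text
time_s: 16.42
ee_pos: [536.4, 179.5, 161.9]
ee_rot: [-90.0, 0.0, -86.3]
force: [0.1, -0.6, 0.2]
gripper_width: 0.5
s cc 0.984 dx 2.16 blob-dx 308.98
s4 cc 0.997 dx -0.01 blob-dx 308.69
s5 cc 0.984 dx -2.46 blob-dx 308.91
f1s cc 0.982 dx -1.41 blob-dx 308.94
f2s cc 1.0 dx 0.0 blob-dx 308.82
f3s cc 0.999 dx 0.0 blob-dx 308.86
[  0.2232869  163.03955742 161.85128327] [ 0.12157922 -0.63583267  0.1912033 ] 0.5165530913560721
```

View pics/s6.png

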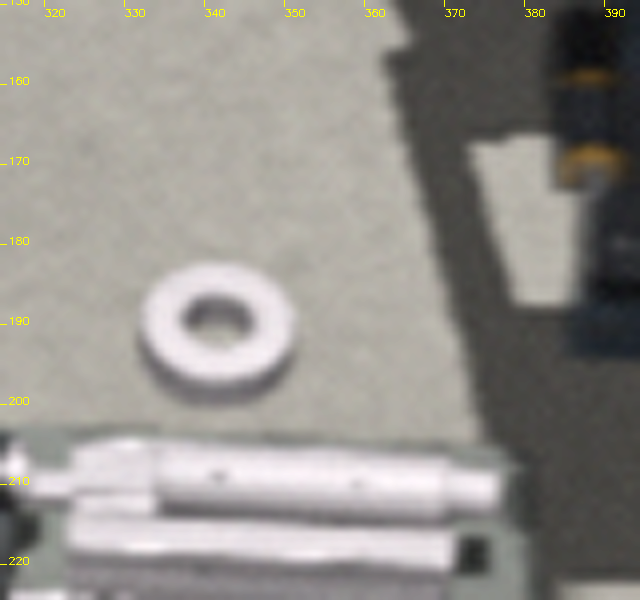

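```bash
python3 -m handwheel '[[0,[0,15,0],[0,0,0]],[0,[0,20,0],[0,0,0]],[0,[0,20,0],[0,0,0]],[0,[0,18,0],[0,0,0]],[0,[0,11.5,0],[0,0,0]],[0,[0,0,0],[0,0,0]],[0,[0,0,0],[0,0,0]],[0,[0,0,0],[0,0,0]],[0,[0,0,0],[0,0,0]],[0,[0,0,0],[0,0,0]]]'
python3 -c "
from plan import *
s=env.state();print(w2b(s['ee_pos']),s['force'],s['gripper_width'])
a=avg('scene',4);crop(a,315,170,80,60,10,'s7');a=avg('top',2);crop(a,230,170,80,60,10,'t7')
"
```

```text
time_s: 17.55
ee_pos: [537.6, 177.6, 78.2]
ee_rot: [-89.9, 0.0, -86.3]
force: [0.8, 0.6, 0.3]
gripper_width: 0.6
[  1.32790194 161.12893521  78.24532741] [0.76484853 0.64694567 0.2697633 ] 0.590238385745268
```

View pics/s7.png

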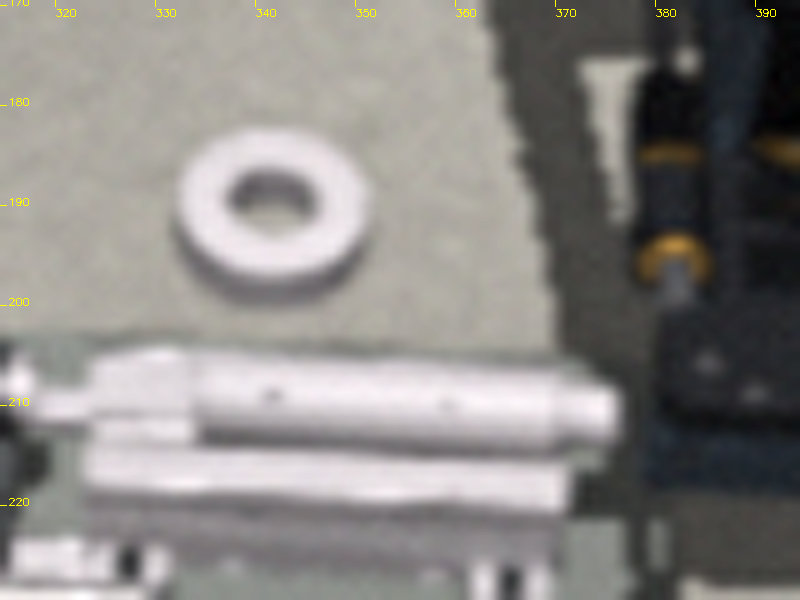

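View pics/t7.png

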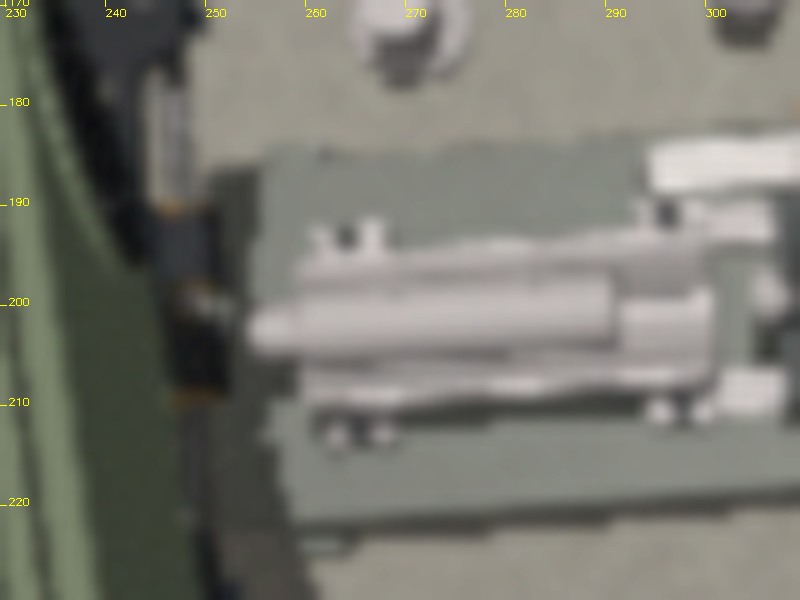

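```bash
python3 -m handwheel '[[0,[2,1.2,-1.5],[0,0,0]],[0,[2,0,0],[0,0,0]],[0,[2,0,0],[0,0,0]],[0,[2,0,0],[0,0,0]],[0,[2,0,0],[0,0,0]],[0,[1.5,0,0],[0,0,0]],[0,[1.5,0,0],[0,0,0]],[0,[1.5,0,0],[0,0,0]],[0,[1.5,0,0],[0,0,0]],[0,[1.5,0,0],[0,0,0]]]'
python3 -c "
from plan import *
s=env.state();print(w2b(s['ee_pos']),RB.T@s['force'][:2],s['gripper_width'])
print(w2b(ray('scene',318.3,206.5,84)))
"
python3 -m handwheel '[[0,[1.5,0,0],[0,0,0]],[0,[1.5,0,0],[0,0,0]],[0,[1.5,0,0],[0,0,0]],[0,[1.5,0,0],[0,0,0]],[0,[1.5,0,0],[0,0,0]],[0,[1.5,0,0],[0,0,0]],[0,[1.5,0,0],[0,0,0]],[0,[1.5,0,0],[0,0,0]],[0,[1.5,0,0],[0,0,0]],[0,[1.5,0,0],[0,0,0]]]'
python3 -c "
from plan import *
s=env.state();print(w2b(s['ee_pos']),RB.T@s['force'][:2],s['gripper_width'])
a=avg('scene',2);crop(a,305,180,80,60,10,'s8');a=avg('top',2);crop(a,240,170,80,60,10,'t8')
"
```

```text
time_s: 18.68
ee_pos: [536.5, 160.5, 76.0]
ee_rot: [-90.0, 0.1, -86.3]
force: [0.1, 3.6, 0.8]
gripper_width: 0.7
[ -0.84289955 144.12447794  76.03694946] [0.36017059 3.54376961] 0.6765534683960193
[ -2.76116981 -15.56925709  84.        ]
time_s: 19.52
ee_pos: [537.5, 145.0, 76.0]
ee_rot: [-90.0, 0.0, -86.3]
force: [0.6, 3.4, 0.3]
gripper_width: 0.3
[ -0.90540645 128.6063667   75.97213454] [0.77743374 3.39517285] 0.2847851464726045
```

View pics/s8.png

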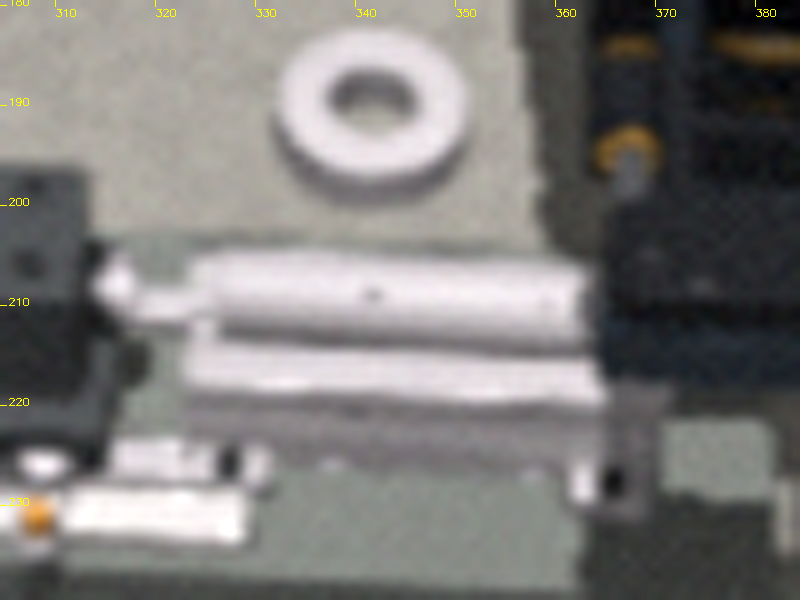

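View pics/t8.png

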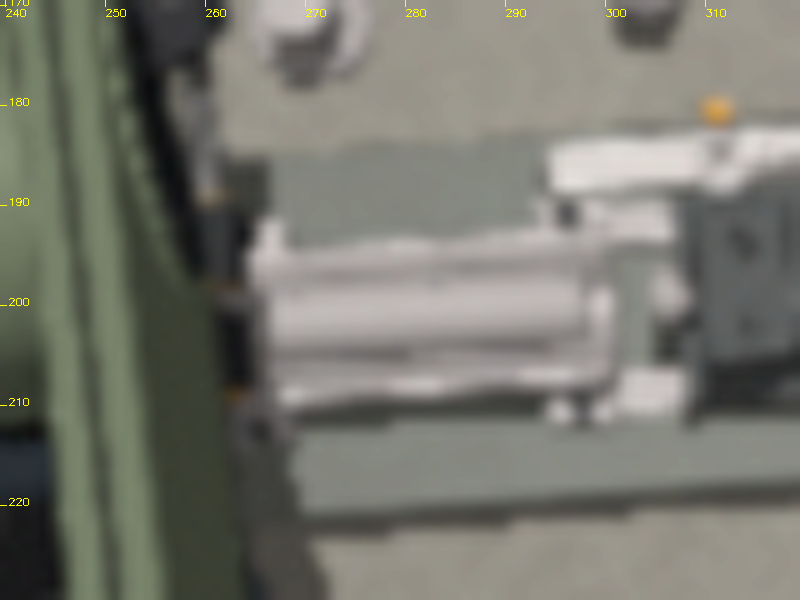

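```bash
python3 -m handwheel '[[0,[1.2,-0.8,0],[0,0,0]],[0,[1.2,0,0],[0,0,0]],[0,[1.2,0,0],[0,0,0]],[0,[1.2,0,0],[0,0,0]],[0,[1.2,0,0],[0,0,0]],[0,[1,0,0],[0,0,0]],[0,[1,0,0],[0,0,0]],[0,[1,0,0],[0,0,0]],[0,[1,0,0],[0,0,0]],[0,[1,0,0],[0,0,0]]]'
python3 -c "
from plan import *
s=env.state();print(w2b(s['ee_pos']),RB.T@s['force'][:2],s['gripper_width'])
a=avg('scene',2);crop(a,305,190,40,30,20,'s9')
"
```

```text
time_s: 20.55
ee_pos: [538.1, 134.1, 76.7]
ee_rot: [-90.0, 0.0, -86.3]
force: [0.2, 1.6, 0.1]
gripper_width: 0.6
[ -1.01444399 117.63684538  76.71317209] [0.28077091 1.60059515] 0.5622997224344994
```

View pics/s9.png

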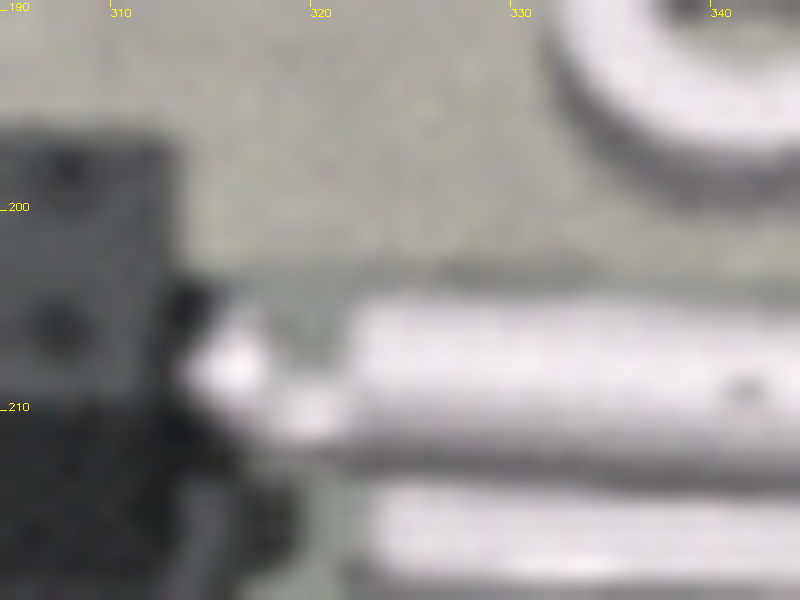

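```bash
python3 -m handwheel '[[0,[0.7,0,0],[0,0,0]],[0,[0.7,0,0],[0,0,0]],[0,[0.7,0,0],[0,0,0]],[0,[0.7,0,0],[0,0,0]],[0,[0.7,0,0],[0,0,0]],[0,[0.6,0,0],[0,0,0]],[0,[0.6,0,0],[0,0,0]],[0,[0.6,0,0],[0,0,0]],[0,[0.4,0,0],[0,0,0]],[0,[0.3,0,0],[0,0,0]]]'
python3 -c "
from plan import *
s=env.state();print(w2b(s['ee_pos']),RB.T@s['force'][:2])
a=avg('scene',2);crop(a,305,190,40,30,20,'s10')
"
python3 -m handwheel '[[0,[0.2,0,0],[0,0,0]],[0,[0.2,0,0],[0,0,0]],[0,[0.2,0,0],[0,0,0]],[0,[0.2,0,0],[0,0,0]],[0,[0.2,0,0],[0,0,0]],[0,[0.2,0,0],[0,0,0]],[0,[0.2,0,0],[0,0,0]],[0,[0.2,0,0],[0,0,0]],[0,[0.2,0,0],[0,0,0]],[0,[0.2,0,0],[0,0,0]]]'
python3 -c "
from plan import *
s=env.state();print(w2b(s['ee_pos']),RB.T@s['force'][:2])
"
```

```text
time_s: 21.48
ee_pos: [538.6, 128.2, 76.8]
ee_rot: [-90.0, 0.0, -86.3]
force: [-1.1, 2.9, 0.1]
gripper_width: 0.3
[ -0.94290498 111.73532124  76.7937409 ] [-0.95093466  2.96245178]
time_s: 22.42
ee_pos: [538.7, 126.2, 76.8]
ee_rot: [-90.0, 0.0, -86.3]
force: [-0.4, 2.2, 0.7]
gripper_width: 0.7
[ -0.93992235 109.7461818   76.77076064] [-0.20928867  2.23098544]
```

View pics/s10.png

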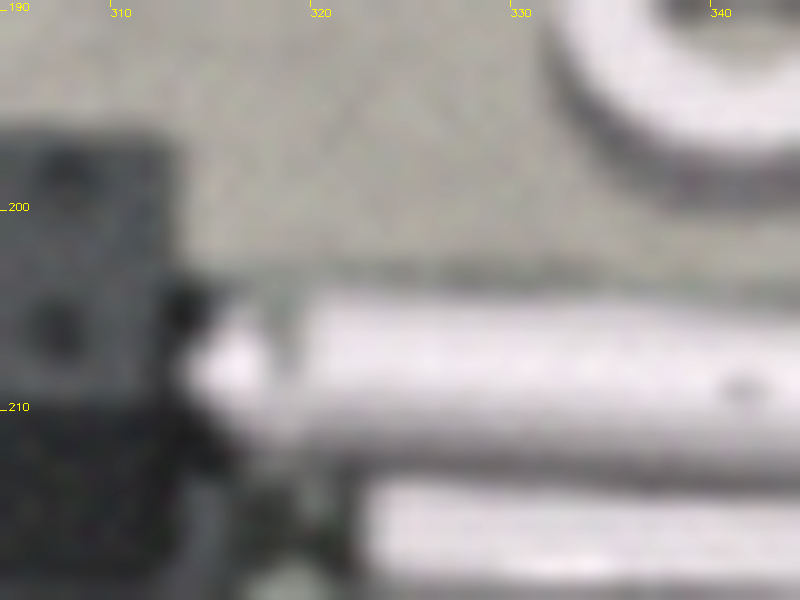

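```bash
python3 -m handwheel '[[0,[0.1,0,0],[0,0,0]],[0,[0.1,0,0],[0,0,0]],[0,[0.1,0,0],[0,0,0]],[0,[0.1,0,0],[0,0,0]],[0,[0.1,0,0],[0,0,0]],[0,[0.1,0,0],[0,0,0]],[0,[0.1,0,0],[0,0,0]],[0,[0.1,0,0],[0,0,0]],[0,[0.1,0,0],[0,0,0]],[0,[0.1,0,0],[0,0,0]]]'
python3 -c "
from plan import *
s=env.state();print(w2b(s['ee_pos']),RB.T@s['force'][:2])
a=avg('scene',2);crop(a,305,190,40,30,20,'s11')
"
python3 -m handwheel '[[0,[0.06,0,0],[0,0,0]],[0,[0.06,0,0],[0,0,0]],[0,[0.06,0,0],[0,0,0]],[0,[0.06,0,0],[0,0,0]],[0,[0.06,0,0],[0,0,0]],[0,[0.06,0,0],[0,0,0]],[0,[0.06,0,0],[0,0,0]],[0,[0.06,0,0],[0,0,0]],[0,[0.06,0,0],[0,0,0]],[0,[0.06,0,0],[0,0,0]]]'
python3 -c "
from plan import *
s=env.state();print(w2b(s['ee_pos']),RB.T@s['force'][:2])
"
```

```text
time_s: 23.25
ee_pos: [538.8, 125.2, 76.8]
ee_rot: [-90.0, 0.0, -86.3]
force: [-1.0, 2.4, -0.3]
gripper_width: 0.6
[ -0.95186887 108.74989135  76.75015807] [-0.8447202   2.48027522]
time_s: 24.18
ee_pos: [538.9, 124.6, 76.7]
ee_rot: [-90.0, 0.0, -86.3]
force: [-0.7, 3.1, 0.0]
gripper_width: 0.6
[ -0.91963775 108.15818123  76.74469499] [-0.44985481  3.14721171]
```

View pics/s11.png

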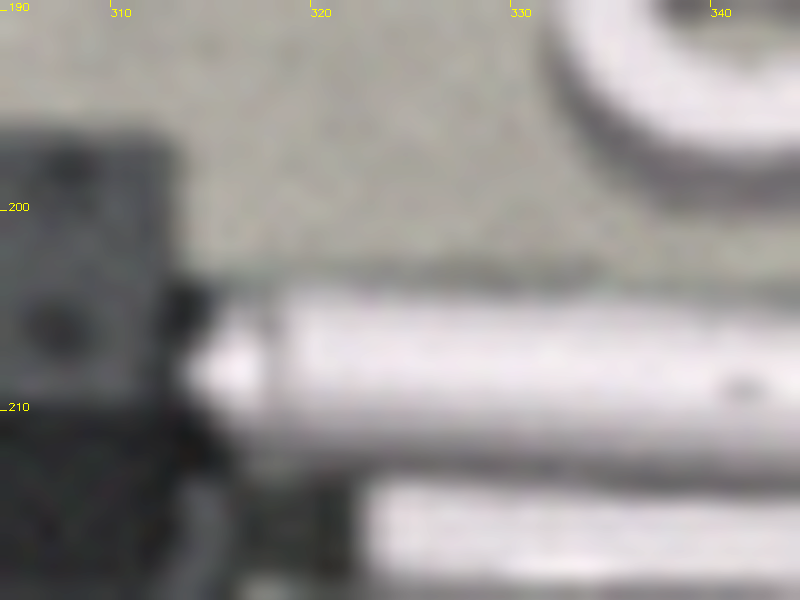

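```bash
python3 -m handwheel '[[0,[0.06,0,0],[0,0,0]],[0,[0.06,0,0],[0,0,0]],[0,[0.06,0,0],[0,0,0]],[0,[0.06,0,0],[0,0,0]],[0,[0.06,0,0],[0,0,0]],[0,[0.06,0,0],[0,0,0]],[0,[0.06,0,0],[0,0,0]],[0,[0.06,0,0],[0,0,0]],[0,[0.06,0,0],[0,0,0]],[0,[0.06,0,0],[0,0,0]]]'
python3 -c "
from plan import *
s=env.state();print(w2b(s['ee_pos']),RB.T@s['force'][:2])
"
```

```text
time_s: 25.02
ee_pos: [538.9, 124.3, 76.8]
ee_rot: [-90.0, 0.0, -86.3]
force: [-0.3, 5.6, -0.1]
gripper_width: 0.8
[ -0.93256594 107.85693461  76.77182377] [0.0578646  5.57388061]
```

```bash
python3 -m handwheel '[[0,[0.05,0,0],[0,0,0]],[0,[0.05,0,0],[0,0,0]],[0,[0.05,0,0],[0,0,0]],[0,[0.05,0,0],[0,0,0]],[0,[0.05,0,0],[0,0,0]],[0,[0.05,0,0],[0,0,0]],[0,[0,0,0],[0,0,0]],[0,[0,0,0],[0,0,0]],[0,[0,0,0],[0,0,0]],[0,[0,0,0],[0,0,0]]]'
python3 -c "
from plan import *
s=env.state();print(w2b(s['ee_pos']),RB.T@s['force'][:2])
"
```

```text
time_s: 25.85
ee_pos: [538.9, 124.2, 76.8]
ee_rot: [-90.0, 0.1, -86.3]
force: [-0.9, 5.7, 0.0]
gripper_width: 0.1
[ -0.91822536 107.76698833  76.79566019] [-0.53144681  5.77670075]
```

```bash
python3 -m handwheel '[[0,[0.05,0,0],[0,0,0]],[0,[0.05,0,0],[0,0,0]],[0,[0.05,0,0],[0,0,0]],[0,[0.05,0,0],[0,0,0]],[0,[0.05,0,0],[0,0,0]],[0,[0.05,0,0],[0,0,0]],[0,[0,0,0],[0,0,0]],[0,[0,0,0],[0,0,0]],[0,[0,0,0],[0,0,0]],[0,[0,0,0],[0,0,0]]]'
python3 -c "
from plan import *
for i in range(6):
    s=env.state();print(w2b(s['ee_pos']),RB.T@s['force'][:2]);env.grab_frame('scene')
"
```

```text
time_s: 26.68
ee_pos: [538.9, 124.2, 76.8]
ee_rot: [-90.0, 0.1, -86.3]
force: [-1.5, 6.3, 0.7]
gripper_width: 0.7
[ -0.90610764 107.70971753  76.78256929] [-1.0290001  6.4110866]
[ -0.91262292 107.72012979  76.80467983] [-0.06575725  6.59528033]
[ -0.90793619 107.7423063   76.78044793] [0.83574633 7.09059443]
[ -0.94175735 107.74825544  76.77844533] [-0.65593473  5.73859097]
[ -0.90509964 107.73767599  76.79454416] [-0.88755888  6.47054824]
[ -0.96214624 107.73640171  76.79133608] [-0.87868118  6.39462842]
```

```bash
python3 -m handwheel '[[0,[0.1,0,0],[0,0,0]],[0,[0.1,0,0],[0,0,0]],[0,[0.1,0,0],[0,0,0]],[0,[0.1,0,0],[0,0,0]],[0,[0.1,0,0],[0,0,0]],[0,[0.1,0,0],[0,0,0]],[0,[0.1,0,0],[0,0,0]],[0,[0,0,0],[0,0,0]],[0,[0,0,0],[0,0,0]],[0,[0,0,0],[0,0,0]]]'
python3 -c "
from plan import *
for i in range(4):
    s=env.state();print(w2b(s['ee_pos']),RB.T@s['force'][:2]);env.grab_frame('scene')
"
```

```text
time_s: 27.82
ee_pos: [538.9, 124.1, 76.8]
ee_rot: [-90.0, 0.1, -86.3]
force: [-0.8, 9.6, 0.1]
gripper_width: 0.4
[ -0.9006649  107.60170577  76.82666715] [-0.15709225  9.59655701]
[ -0.90719417 107.60314456  76.83559273] [-1.09270956  8.03824902]
[ -0.90178008 107.63977919  76.80755097] [-0.57357418  8.44150658]
[ -0.91779165 107.60296208  76.82424637] [-1.18919763  7.5445231 ]
```

```bash
python3 -m handwheel '[[0,[0.1,0,0],[0,0,0]],[0,[0.1,0,0],[0,0,0]],[0,[0.1,0,0],[0,0,0]],[0,[0.1,0,0],[0,0,0]],[0,[0.1,0,0],[0,0,0]],[0,[0.1,0,0],[0,0,0]],[0,[0.1,0,0],[0,0,0]],[0,[0.1,0,0],[0,0,0]],[0,[0,0,0],[0,0,0]],[0,[0,0,0],[0,0,0]]]'
python3 -c "
from plan import *
for i in range(4):
    s=env.state();print(w2b(s['ee_pos']),RB.T@s['force'][:2]);env.grab_frame('scene')
"
```

```text
time_s: 28.85
ee_pos: [538.9, 123.9, 76.9]
ee_rot: [-90.0, 0.2, -86.3]
force: [-1.2, 10.0, 0.4]
gripper_width: 0.2
[ -0.8775763  107.47967965  76.85614122] [-0.55863016 10.08608089]
[ -0.88031854 107.45899757  76.8660545 ] [-0.95915096  9.85599193]
[ -0.87171008 107.48855682  76.86765894] [-1.70497077 10.78430173]
[ -0.87405114 107.4879198   76.84968521] [-0.89566862 10.3600925 ]
```

```bash
python3 -m handwheel '[[0,[0.1,0,0],[0,0,0]],[0,[0.1,0,0],[0,0,0]],[0,[0.1,0,0],[0,0,0]],[0,[0.1,0,0],[0,0,0]],[0,[0.1,0,0],[0,0,0]],[0,[0.1,0,0],[0,0,0]],[0,[0.1,0,0],[0,0,0]],[0,[0.1,0,0],[0,0,0]],[0,[0,0,0],[0,0,0]],[0,[0,0,0],[0,0,0]]]'
python3 -c "
from plan import *
for i in range(6):
    s=env.state();print(w2b(s['ee_pos']),RB.T@s['force'][:2]);env.grab_frame('scene')
"
python3 m2.py g1 308.5
```

```text
time_s: 29.88
ee_pos: [539.0, 123.8, 76.9]
ee_rot: [-90.0, 0.3, -86.4]
force: [-1.9, 12.8, 0.2]
gripper_width: 0.2
[ -0.8689513  107.38141229  76.91141519] [-1.00454499 12.9272956 ]
[ -0.84290815 107.35715488  76.92346753] [-1.01240951 12.87725093]
[ -0.84106137 107.34654982  76.91365741] [-0.90206058 12.21324448]
[ -0.85198078 107.35741231  76.88951599] [-1.24433353 12.84816993]
[ -0.82393319 107.35491918  76.91018517] [-1.7965693  11.59086476]
[ -0.85882166 107.35621395  76.88743381] [-0.48642652 12.54139686]
tcp bed [ -0.83297422 107.38029292  76.92356178] angle -3.5774121452858862 r 13.349574692324017
scene flag -37.45424480956814 ptr -37.53283344056593 (np.float64(308.7209914980242), np.float64(226.03209196503414)) nut -72.3825344339093 nut-based ptr -34.8025344339093 top nut -71.21443210284929 vs t4 2.8955678971507126
```

View pics/g1s.png

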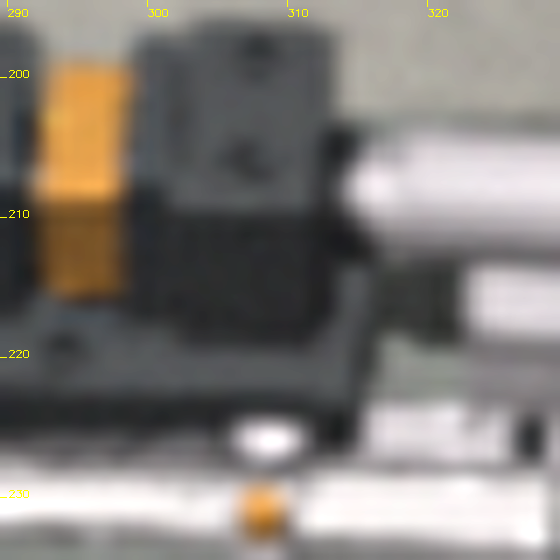

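```bash
python3 -m handwheel '[[0,[-0.5,0,0],[0,0,0]],[0,[-1,0,0],[0,0,0]],[0,[-1,0,0],[0,0,0]],[0,[-2,0,0],[0,0,0]],[0,[-5,0,0],[0,0,0]],[0,[-8,0,0],[0,0,0]],[0,[-10,0,0],[0,0,0]],[0,[-15,0,0],[0,0,0]],[0,[-15,0,0],[0,0,0]],[0,[-10,0,0],[0,0,0]]]'
python3 -m handwheel '[[0,[-5,-10,0],[0,0,0]],[0,[0,-25,0],[0,0,0]],[0,[0,-30,0],[0,0,0]],[0,[0,-30,0],[0,0,0]],[0,[0,-30,0],[0,0,0]],[0,[0,-10,0],[0,0,0]],[0,[0,0,0],[0,0,0]],[0,[0,0,0],[0,0,0]],[0,[0,0,0],[0,0,0]],[0,[0,0,0],[0,0,0]]]'
python3 m2.py h1 308.5
python3 -c "
from h import *
a=np.load('h1s.npy');crop(a,230,170,170,80,4.7,'h1w')
b=np.load('h1t.npy');crop(b,240,170,80,60,10,'h1w2')
import cv2;cv2.imwrite('pics/h1full.png',a.astype('uint8')[:,:,::-1])"
```

```text
time_s: 31.72
ee_pos: [534.6, 190.0, 76.8]
ee_rot: [-90.0, 0.0, -86.2]
force: [-0.0, 0.8, 0.5]
gripper_width: 0.4
time_s: 32.55
ee_pos: [533.2, 193.0, 209.7]
ee_rot: [-90.2, -0.1, -86.3]
force: [0.7, -0.1, 0.1]
gripper_width: 0.3
tcp bed [ -1.99966142 176.79302494 209.67816809] angle -0.7842719106491971 r 146.09185411025823
scene flag -37.46089206562695 ptr -37.50211190541857 (np.float64(308.7336538461539), np.float64(226.0267094017094)) nut -72.36670060434447 nut-based ptr -34.786700604344475 top nut -71.21467357236446 vs t4 2.8953264276355384
```

View pics/h1w.png

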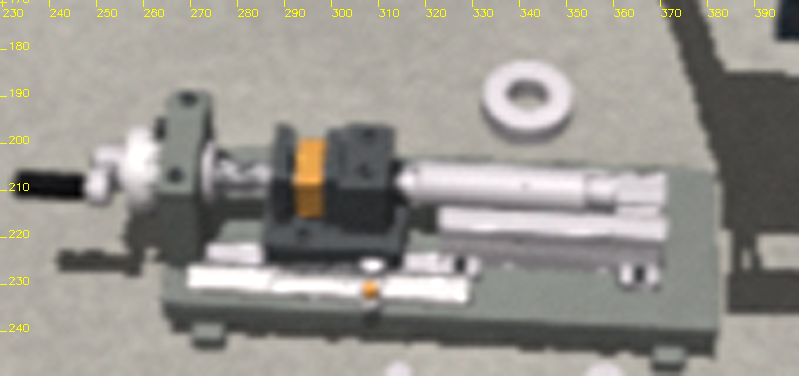

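View pics/h1w2.png

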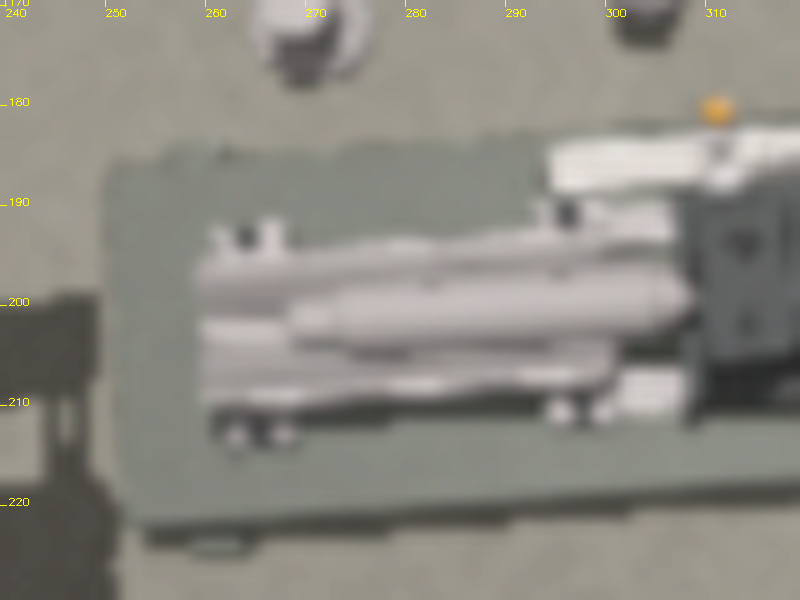

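View pics/h1full.png

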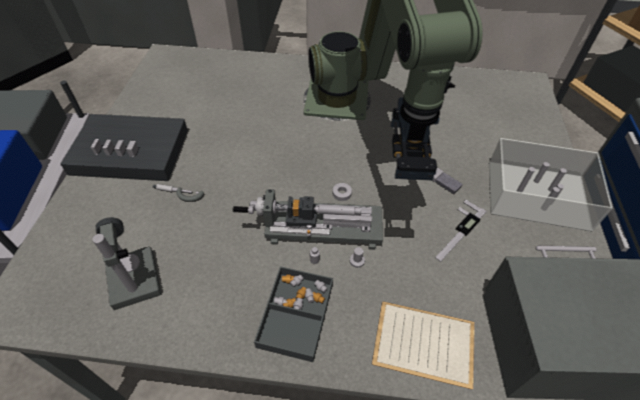

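The stem lies in the vee, with its face at the anvil at about (316, 207). The pointer blob at (308.7, 226) lines up with the flag, and the bystanders look undisturbed. The arm is clear, so I'm handing in.

```bash
python3 -c "
from workcell import env
print(env.job_done(), env.state()['time_s'])"
```

```text
the job is handed in; nothing more can be done
the job is handed in; nothing more can be done
```

The job is done and handed in at about 33 s of the 72 s allowed. The stop is set to the flag, and the stem lies in the vee against it.

- **Setting the stop:** I wound the crank back two turns, which took the stop about 6 mm past the flag. I then turned it forward about one and a half turns, which took up roughly 3 mm of slack and ended on a forward turn.
- **Pressing the stem:** I pushed the stem along the vee with the shut fingers on its neck end. I held it against the anvil at about 12.4 N; the highest reading was 12.9 N, though force was read only at the end of each move. Then I backed straight off.
- **Last checks:** With the arm clear, the scene camera put the pointer at bed y -37.5 mm and the flag at -37.46 mm. The stem's face showed no gap to the anvil, and the loose tools and parts in view looked undisturbed.
- **What disagreed:** Before the press, the pointer readings put the stop 0 to 0.5 mm too far to the +y side. After it they came out level, so it may have settled back slightly under load. I trust the alignment to about 0.3 mm. It also assumes the flag's tip sits level with its thumbscrew, because the tip itself was barely visible in the pictures.

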